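# Seat the moulding cutter holder in the tilted spindle and clamp it

### The arm

A 7-joint arm with a two-finger parallel gripper is mounted at the origin on the work surface. World frame = base frame: x ahead of the robot, y to its left, z up, the work surface at z = 0. Lengths are in m, angles in rad, forces in N, time in s.
With the tool pointing down it reaches from about 0.4 to 0.85 m from the base axis. Payload 4.5 kg.
Tool frame: the origin (TCP) lies at the very end of the fingers, on their centre line; the grasp point (between the pads) lies 19 mm behind it (env.grasp_offset is the distance from the TCP to the grasp point, in m); z points along the fingers, x is the direction in which the jaws open and shut, and the axes are right-handed (so a half turn about z gives the same grasp; the last joint's range is limited). The gripper opens to 88 mm and grips with 3 to 60 N. Pads are 18 mm wide; open, the fingers measure 123 mm over their backs; the gripper's body (75 mm by 187 mm) begins 45 mm behind the grasp point.
Start: joints at [1.295, 0.689, -0.195, 1.565, 0.157, 0.902, -0.215], TCP at [0.191, -0.595, 0.239] pointing down, gripper open.
Joint ranges: [-3.01, 3.01], [-0.46, 2.08], [-1.47, 1.51], [0.13, 2.56], [-1, 4.14], [0.04, 2.09], [-2.66, 2.66]. Speed limits (rad/s): [2.57, 2.57, 3.14, 3.14, 3.14, 3.14, 3.14].

### API

Orientations are given as a unit quaternion [w, x, y, z].
In Python, from workcell import telemetry, capture, env gives the robot as it stands.
- The arm moves only by the tool send_rows, never from a script. Its argument "increments" is a list of rows, each a list of 7 numbers: the shift along the world's x, y, z in m, then the turn, a rotation vector about the world's x, y, z in rad, then the opening, from 0 (shut) to 1 (fully open). A call has 1 to 10 rows; each row shifts and turns the commanded pose from where the row before left it; what a row does not reach is not made up. A row lasts 1/8 s, in which the tool goes at most 62.5 mm and 10.7 degrees, less where a joint would pass 70% of its speed; a pose out of reach is approached as far as the arm can. A call with a gripper value outside its range is refused whole. The fingers move at their own pace and stop on an object; "grip_force" is the grip in N (left out, the last holds). Time passes only in rows, so rows that do not move let the fingers close. It gives the time, the measured TCP pose, the force and the opening at its end, in the units of the state.
- telemetry.state(): the state, without advancing time (a new reading comes with each control period).
- capture(name): name is "scene" or "side" or "wrist"; returns a dict with "img" (384x512x3 uint8, blue, green, red), "depth" (384x512 float32, m along the optical axis (not along the pixel's ray), 0 where there is no reading), "fov_y" (degrees; the focal length in pixels is half the picture's height over the tangent of half this angle, whatever the lens; pixels are square), "cx", "cy" (the principal point, pixels), "eye" and "rotation" of the camera in the world; the wrist camera has in their place "T_tool_cam" (4x4, takes a point from camera to tool coordinates, whose origin is the TCP and whose axes are the tool frame's). Camera axes: x right, y down, z forward; pixel columns grow to the right and rows downward; lengths in m; the calibration is good to about 2 mm. A picture is of the moment at which its call begins: read the wrist's pose just before it.
- env.close_job(): hands the job in, once; it reports no verdict.
The state is a dict: "time": time; "qpos": joint angles; "joint_vel": joint speeds; "joint_torque": joint torques, N m; "tcp_pos": TCP position; "eef_rot": TCP orientation; "force": force on the tool from outside, world axes, zero at the start; "wrist_torque": the same for the moment, N m; "width": finger opening in m.
Only numpy, scipy, OpenCV 4.12 (cv2) and the standard library are available. Lean on these libraries where they do the work, as an engineer would, in place of code of your own. Each camera call takes 0.05 s, during which the arm holds its last target.

### The job

Take the cutter holder with the rectangular aluminium block and red knife plates out of the wooden stand and seat it gently (no dropping or banging) in the tilted spindle of the green machine, tapered shank first, with its two flange slots over the two brass dogs so that the flange sits fully home on the spindle face. Let go of it, then push the red-balled drawbar lever on the machine fully over, away from its starting side, to clamp it. Leave the black chuck and the other things on the bench where they are.

Things in the scene. Friction and masses are not known exactly. Their poses are not given: they have to be found in the camera images.
- arbor_grip (a point): Cutter holder (0.55-0.9 kg) upright in either seat of the stand: centre of its aluminium grip block, 38 (x) x 32 (y) x 50 (z) mm. Grasp the bare faces on own +-y, 32 mm apart; red knife plates on +-x stand out 3 mm. Own z: holder axis, from shank to block. Along z from here: nut top +29 mm, block +25 to -25, neck to -31, flange to -43. Half a turn about z makes no difference.
- arbor_flange (a point): Same holder, same axes: centre of its flange's underside, 43 mm below the block's centre. Flange 65 mm diameter, 12 mm thick, with two drive slots through its thickness on own +x and -x sides, 19 mm wide, cut in to 21.5 mm from the axis. Tapered shank below: 44 mm diameter at the flange, 26.5 mm at its end 60 mm further down.
- spindle: Steel spindle of the machine. Origin: centre of its flat face (68 mm across) at the mouth of the taper bore, 170 mm above the bench. Own z: out of the bore along the axis, 30 degrees from vertical. Bore 45.6 mm at the mouth, 64 mm deep, taper as the shank. Seated: flange underside on this face, holder's x along this x (either way round). Turns about z with 0.15 N m friction, up to 0.5 rad either way.
- dogs (a point): Same point and axes as the spindle origin; turns with the spindle. Two brass dogs stand 9 mm out of the face on own +x and -x sides, from 24.5 to 32.5 mm from the axis, each 16 mm wide along own y.
- lever_tip (a point): Centre of the red ball (26 mm diameter) on the end of the drawbar lever, a 10 mm rod turning about a level pivot 90 mm from the ball. At the start it leans about 0.35 to 0.5 rad from vertical.
- lever_base: Grey block 70 (x) x 50 (y) x 25 (z) mm carrying the lever, on the machine's base plate 150 mm to the side of the spindle. Origin: centre of its underside, 15 mm above the bench. The lever's pivot is 22 mm above this origin, parallel to own y. The ball starts on the own -x side and goes over the top to the own +x side.
- lever (a joint): Drawbar lever angle: 0 = released (leaning 0.5 rad from vertical to lever_base -x), 0.5 = upright, 1.0 = fully over, clamped (0.5 rad to +x). Stays where it is left (friction 0.06 N m), stop at 1.0. It has no effect on the holder.
- machine: Green tilting-spindle machine fixed to the bench (base plate 220 x 285 mm, 15 mm thick). Origin: on the bench under the machine; the spindle face centre is at own (-30, 0, 170) mm, the lever block at own (-40, -150, 15) mm. The spindle leans to own -x (robot side). Below its face a housing 86 mm across, between cheeks 116 mm apart outside, 133 mm high.
- stand: Wooden stand fixed to the bench, 120 (x) x 230 (y) x 75 (z) mm. Origin: centre of its underside. Two through bores of 51 mm at own y = -55 and +55 mm; flanges rest on its top, 75 mm above the bench.
- chuck_mid (a point): Bystander: black round chuck (44 mm diameter) with the same flange and shank, standing in the other seat of the stand. Point on its axis 40 mm above the underside of its flange; its top is 141 mm above the bench. Leave alone.
- tin: Bystander: closed tin, 76 mm diameter, 100 mm tall. Origin: centre of its underside. Leave alone.
- scraper: Bystander: scraper with a wooden handle, 210 mm long along own x, lying on the bench between the robot and the work, up to 20 mm tall. Origin: middle of its underside. Leave alone.
- bar: Bystander: wooden glazing-bar offcut, 200 (x) x 30 (y) x 31 (z) mm, lying behind the machine. Origin: centre of its underside. Leave alone.

How it is judged:
On the way, in this order (a step that is already met when the one before it is completed fails the run):
1. the holder is fully seated in the spindle, slots over the dogs, and let go, while the lever is still on its starting side (z of arbor_grip in the frame of spindle between 0.038 and 0.0455 m and x of arbor_grip in the frame of spindle between -0.004 and 0.004 m and y of arbor_grip in the frame of spindle between -0.004 and 0.004 m and angle between the z axis of arbor_grip and the z axis of spindle, either way round below 0.06 rad and angle between the x axis of arbor_grip and the x axis of spindle, either way round below 0.15 rad and not (contact force between the fingers and arbor above 0.05 N) and value of joint lever below 0.4 rad), for 0.2 s.
2. the lever is pushed fully over (value of joint lever above 0.9 rad), for 0.1 s.
At the end, for the whole second after the job is handed in: The holder rests in the spindle, flange underside within 2.5 mm of the spindle face, within 4 mm of the axis and 0.06 rad of its direction, slots over the dogs (within 0.15 rad, either way round); it is at rest and let go; the lever is past 0.9 rad of its 1.0 rad (z of arbor_grip in the frame of spindle between 0.038 and 0.0455 m and x of arbor_grip in the frame of spindle between -0.004 and 0.004 m and y of arbor_grip in the frame of spindle between -0.004 and 0.004 m and angle between the z axis of arbor_grip and the z axis of spindle, either way round below 0.06 rad and angle between the x axis of arbor_grip and the x axis of spindle, either way round below 0.15 rad and value of joint lever above 0.9 rad and linear speed of arbor below 0.02 m/s and not (contact force between the fingers and arbor above 0.05 N)); the robot touches nothing.
It fails at once if the holder is dropped or banged into the spindle (over 60 N) (contact force between arbor and spindle above 60 N).
It fails at once if the black chuck is moved by more than 30 mm (distance of chuck_mid from where it was at the start of the episode above 0.03 m).
It fails at once if the tin is moved by more than 30 mm (distance of tin from where it was at the start of the episode above 0.03 m).
It fails at once if the scraper is moved by more than 30 mm (distance of scraper from where it was at the start of the episode above 0.03 m).
It fails at once if the glazing-bar offcut is moved by more than 30 mm (distance of bar from where it was at the start of the episode above 0.03 m).
It also fails if it takes over 48 s, if anything falls off the work surface, if the arm or the gripper's body presses on something with over 40 N, if the wrist force passes 120 N, or if a joint passes its speed limit or range.

## Working session

There is one attempt and no reset: what is moved stays moved. The work goes in short steps, Python scripts to look and compute and a tool call to move; the robot and the scene stay as the last step left them, time stands still between calls to the robot, and variables do not carry over. Pictures are saved under pics/ and viewed, and the job is handed in when it is done.

Besides the shell and the picture viewer there is one more tool, called after "Request:" in YAML: its name, and indented under it one key for each argument. send_rows: Moves the arm, as the interface text tells. Its arguments: {"type":"object","properties":{"increments":{"type":"array","items":{"type":"array","items":{"type":"number"}}},"grip_force":{"type":"number"}},"required":["increments"]}

```bash
ls; mkdir -p pics
cat > h.py <<'E'
import numpy as np,cv2
from workcell import telemetry,capture,env
from scipy.spatial.transform import Rotation as R
def Rq(q): return R.from_quat([q[1],q[2],q[3],q[0]])
def snap(name,fn):
    s=telemetry.state(); c=capture(name); cv2.imwrite('pics/%s.png'%fn,c['img'])
    f=c['img'].shape[0]/2/np.tan(np.radians(c['fov_y'])/2)
    if 'eye' in c: Rm=np.array(c['rotation']);e=np.array(c['eye'])
    else:
        T=np.array(c['T_tool_cam']);Rt=Rq(s['eef_rot']).as_matrix();Rm=Rt@T[:3,:3];e=np.array(s['tcp_pos'])+Rt@T[:3,3]
    if Rm.shape!=(3,3): Rm=Rq(Rm).as_matrix()
    np.savez('pics/%s.npz'%fn,img=c['img'],depth=c['depth'],f=f,cx=c['cx'],cy=c['cy'],R=Rm,e=e)
    return np.load('pics/%s.npz'%fn)
def P(c,u,v,d=None):
    if d is None:
        d=c['depth'][int(v),int(u)]
    return c['e']+c['R']@(np.array([(u-c['cx'])/c['f'],(v-c['cy'])/c['f'],1])*d)
def Pmap(c):
    h,w=c['depth'].shape;v,u=np.mgrid[:h,:w];d=c['depth']
    X=np.stack([(u-c['cx'])/c['f']*d,(v-c['cy'])/c['f']*d,d],-1)
    return X@c['R'].T+c['e']
def proj(c,p):
    q=c['R'].T@(np.array(p)-c['e']); return c['cx']+c['f']*q[0]/q[2],c['cy']+c['f']*q[1]/q[2],q[2]
E
python3 - <<'E'
from h import *
print(telemetry.state(),env.grasp_offset)
for n in['scene','side','wrist']:
    c=snap(n,n+'0');print(n,c['e'],c['R'],c['f'],c['cx'],c['cy'])
E
```

```text
pics
{'time': 0.0, 'qpos': array([ 1.29481248,  0.68997673, -0.19452819,  1.56633206,  0.15729576,
        0.90249079, -0.2150841 ]), 'joint_vel': array([ 1.97518375e-05, -2.02089602e-03, -6.72166323e-04,  4.52955744e-04,
       -2.68232041e-03,  5.81168628e-04, -6.86684723e-04]), 'joint_torque': array([ 7.69640155e-04, -5.27569056e+01, -1.26663577e+00, -1.53431672e+01,
       -5.25869394e-02,  6.45243490e-03,  2.02155120e-04]), 'tcp_pos': array([ 0.19030405, -0.59466641,  0.2379181 ]), 'eef_rot': array([-4.85871938e-04,  8.07760413e-01, -5.89510213e-01, -7.66450365e-04]), 'force': array([ 0.29807349,  0.32250208, -0.14063581]), 'wrist_torque': array([0.00138538, 0.00916556, 0.02568411]), 'width': 0.08794664663249818} 0.0187
scene [ 0.9746279  -0.70140813  0.75098915] [[ 0.88993881  0.26494808 -0.37122962]
 [ 0.4560137  -0.53078431  0.71436652]
 [-0.00777282 -0.80502828 -0.59318551]] 430.15498110174366 250.23438159230466 196.36689961576158
side [ 0.52554611 -0.77711478  0.78291128] [[ 0.99861101 -0.03633369  0.03815639]
 [-0.05248547 -0.62252084  0.78084126]
 [-0.0046177  -0.78175934 -0.62356316]] 413.71737737938633 257.8681086014902 194.72985843724925
wrist [ 0.25410531 -0.57499926  0.38470635] [[ 0.30559705 -0.91873328 -0.25007919]
 [-0.95215783 -0.29553778 -0.07780029]
 [-0.00243014  0.2618904  -0.96509456]] 300.282063525756 258.26953298367494 192.42872888590256
```

View pics/scene0.png

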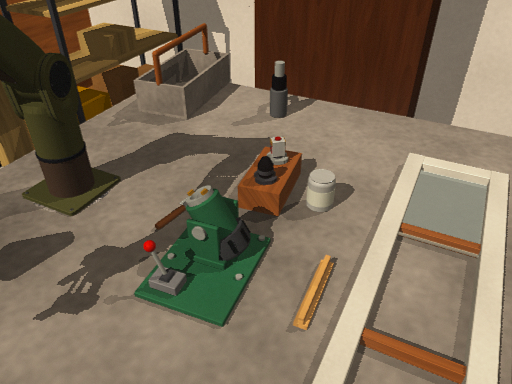

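View pics/side0.png

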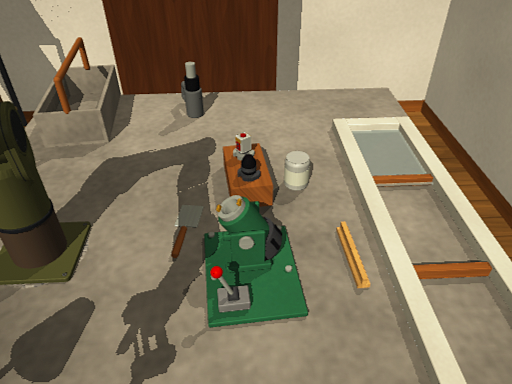

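View pics/wrist0.png

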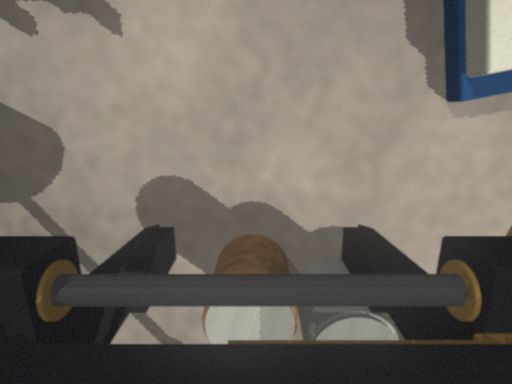

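The scene view shows the holder at about (278,148), the chuck at (265,170), the spindle at (200,195) and the lever ball at (149,245). In the side view the holder is at (243,146), the spindle at (235,208) and the ball at (216,272). I'll enlarge these areas.

Run:
```python
from h import *
for n,(x0,x1,y0,y1) in {'scene0':(130,340,120,330),'side0':(170,320,120,330)}.items():
    c=np.load(f'pics/{n}.npz');X=Pmap(c)
    im=c['img'][y0:y1,x0:x1];k=3.8 if n=='scene0' else 2.8
    k=2.85
    cv2.imwrite(f'pics/{n}c.png',cv2.resize(im,None,fx=k,fy=k,interpolation=cv2.INTER_CUBIC))
def crop(n,x0,y0,w,h,k,out):
    c=np.load(f'pics/{n}.npz');cv2.imwrite(f'pics/{out}.png',cv2.resize(c['img'][y0:y0+h,x0:x0+w],None,fx=k,fy=k,interpolation=cv2.INTER_CUBIC))
crop('side0',205,125,80,60,10,'sideA');crop('side0',205,185,80,60,10,'sideB')
crop('scene0',170,170,80,60,10,'sceneB');crop('scene0',240,125,80,60,10,'sceneA')
```

```text
(no output)
```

View pics/sideA.png

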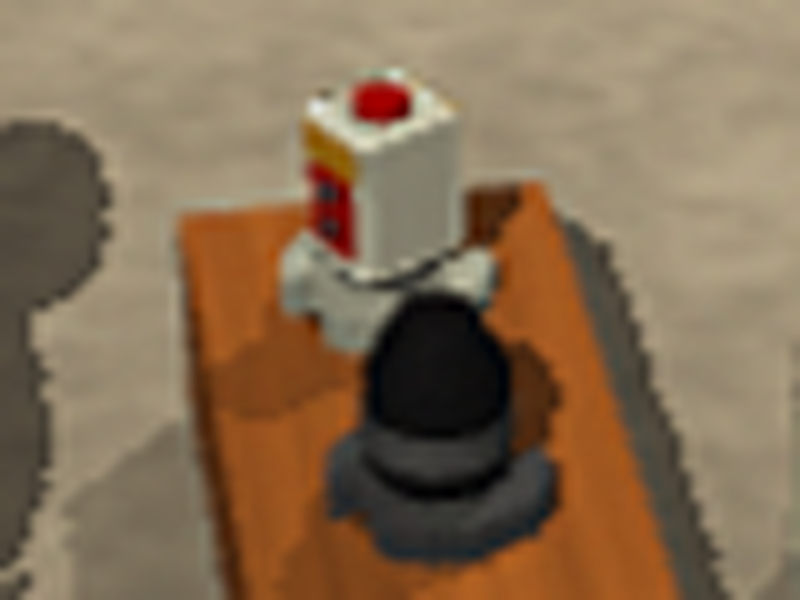

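View pics/sideB.png

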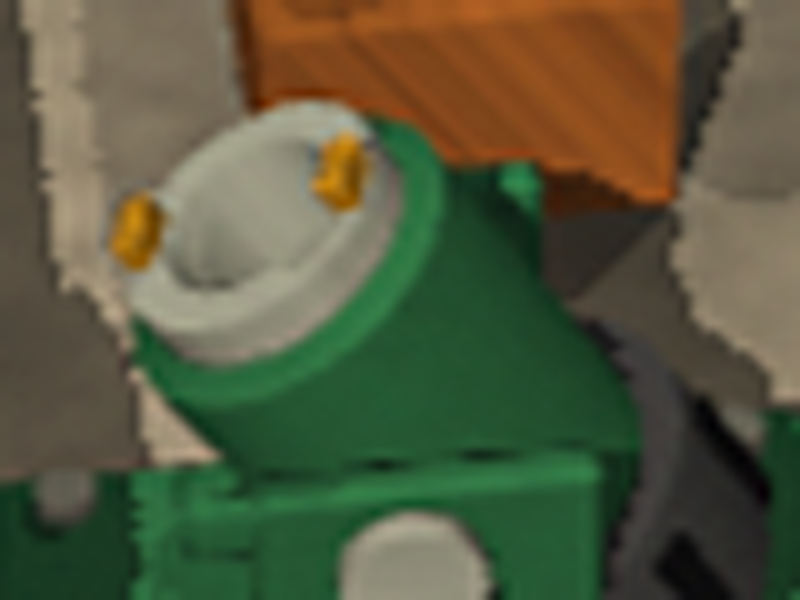

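View pics/sceneB.png

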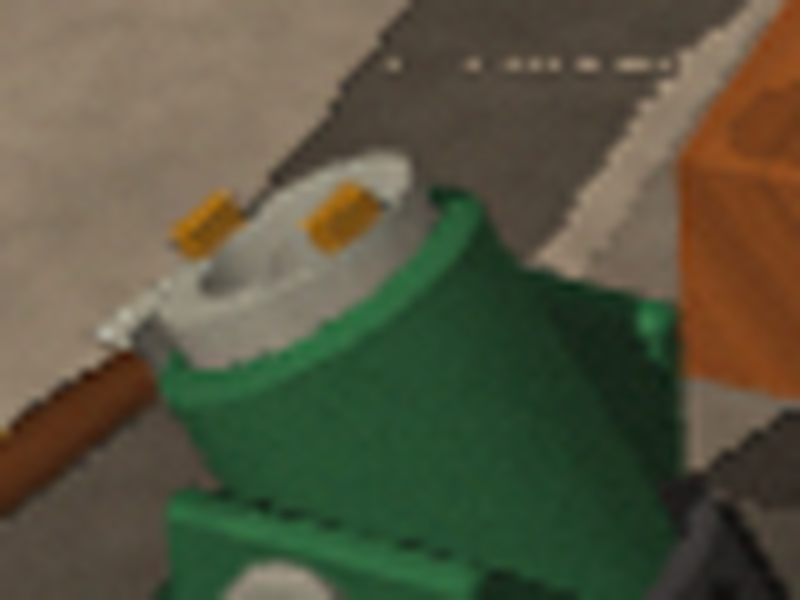

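View pics/sceneA.png

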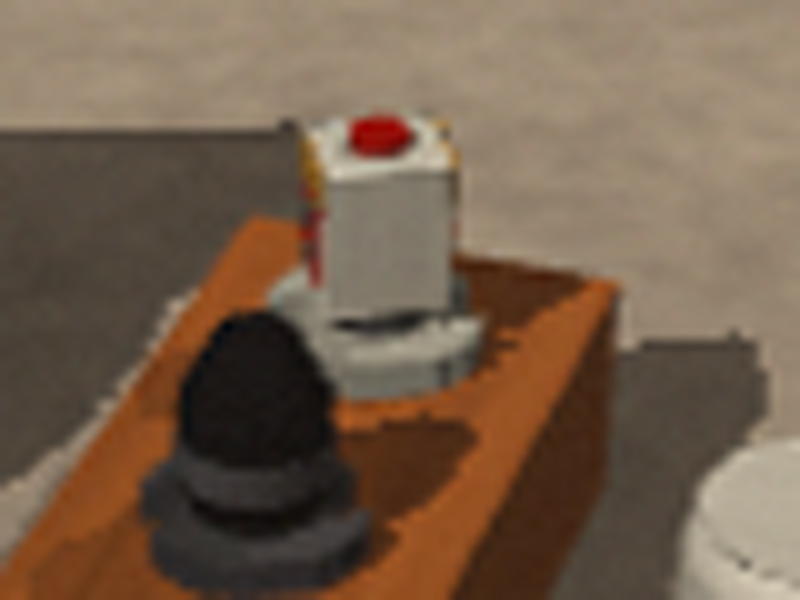

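```bash
cat >> h.py <<'E'
def ray(c,u,v,z):
    d=c['R']@np.array([(u-c['cx'])/c['f'],(v-c['cy'])/c['f'],1]); return c['e']+d*(z-c['e'][2])/d[2]
E
python3 - <<'E'
from h import *
np.set_printoptions(precision=4,suppress=True)
a=np.load('pics/side0.npz');b=np.load('pics/scene0.npz')
def S(k,x,y): return (205+x/10-.5*0, k+y/10)
print('nut',ray(a,205+38.2-.5,125+10-.5,.147),ray(b,240+38-.5,125+13.5-.5,.147))
print('corner side near',ray(a,205+37.2-.5,125+15.3-.5,.143),'right',ray(a,205+45.8-.5,125+11.2-.5,.143),'left',ray(a,205+30.7-.5,125+10.5-.5,.143))
print('corner scene nearleft',ray(b,240+32.5-.5,125+17.8-.5,.143),'nearright',ray(b,240+45.5-.5,125+16.7-.5,.143))
for c,n in((a,'side'),(b,'scene')):
    X=Pmap(c);im=c['img'].astype(int)
    m=(im[...,2]>150)&(im[...,1]<60)&(im[...,0]<60)
    nl,l,st,ce=cv2.connectedComponentsWithStats(m.astype(np.uint8))
    for i in range(1,nl):
        if st[i,4]>10: print(n,'red',ce[i],st[i],X[l==i].mean(0))
    # spindle grey face: above z 0.13
    hsv=cv2.cvtColor(c['img'],cv2.COLOR_BGR2HSV)
    m=(hsv[...,0]>15)&(hsv[...,0]<28)&(hsv[...,1]>180)&(hsv[...,2]>100)
    nl,l,st,ce=cv2.connectedComponentsWithStats(m.astype(np.uint8))
    for i in range(1,nl):
        if st[i,4]>8: print(n,'brass',ce[i],st[i],X[l==i].mean(0))
    # stand top
    m=(abs(X[...,2]-.075)<.003)&(hsv[...,0]<14)&(hsv[...,1]>150)
    pts=X[m][:,:2].astype(np.float32); print(n,'stand',cv2.minAreaRect(pts))
    m=(abs(X[...,2]-.1)<.003)&(X[...,0]>.5);pts=X[m][:,:2];print('z.1 centroid',pts.mean(0),len(pts))
    m=(hsv[...,0]>60)&(hsv[...,0]<85)&(hsv[...,1]>120)&(abs(X[...,2]-.015)<.003);print(n,'base',cv2.minAreaRect(X[m][:,:2].astype(np.float32)),m.sum())
print(proj(a,[.5,0,0]))
E
```

```text
nut [0.5341 0.3128 0.147 ] [0.5373 0.3151 0.147 ]
corner side near [0.5304 0.2889 0.143 ] right [0.5569 0.3111 0.143 ] left [0.5114 0.3181 0.143 ]
corner scene nearleft [0.5307 0.2915 0.143 ] nearright [0.5616 0.314  0.143 ]
side red [215.6881 271.7248] [210 266  12  12 109] [ 0.4655 -0.2058  0.1279]
side brass [419.0625 115.0625] [417 112   5   8  16] [ 1.9297  2.0694 -0.7524]
side brass [423.4848 122.9091] [418 119  13   8  33] [ 1.9171  1.9418 -0.7511]
side brass [237.5455 139.9091] [236 138   4   5  11] [0.518  0.3011 0.1357]
side brass [459.3 180.6] [457 179   6   4  10] [ 1.87    1.2092 -0.7496]
side brass [238.68 202.04] [237 199   4   7  25] [ 0.5173 -0.0575  0.1892]
side brass [218.2609 208.0435] [216 205   5   7  23] [ 0.4694 -0.0433  0.1617]
side brass [493.1818 211.    ] [490 209   7   5  11] [ 1.9374  0.9191 -0.7509]
side brass [496.8182 219.2727] [494 218   6   3  11] [ 1.925   0.8526 -0.7532]
side stand ((0.291892409324646, 0.8390401601791382), (1.4012370109558105, 0.8805686831474304), 89.61945343017578)
z.1 centroid [0.8069 0.4968] 511
side base ((0.539866030216217, -0.1035214364528656), (0.21831510961055756, 0.2841835916042328), 4.371770858764648) 4758
scene red [147.7945 245.    ] [144 240   9  11  73] [ 0.4703 -0.2039  0.1289]
scene brass [81.15  88.325] [77 86 13  6 40] [-1.4008  1.3151 -0.419 ]
scene brass [92.1698 99.4151] [82 94 22 12 53] [-1.1752  1.1895 -0.4087]
scene brass [203.84 191.36] [201 189   7   6  25] [ 0.522  -0.0552  0.1899]
scene brass [190.2381 192.1905] [188 190   6   6  21] [ 0.4733 -0.041   0.1627]
scene stand ((-0.5494552850723267, 0.8201361298561096), (2.8620498180389404, 1.6479235887527466), 8.010403633117676)
z.1 centroid [0.6763 0.5557] 681
scene base ((0.5438481569290161, -0.10178804397583008), (0.21896310150623322, 0.28376829624176025), 4.60362434387207) 4343
(np.float64(234.163962341334), np.float64(243.5906768539907), np.float64(1.0940231676484986))
```

```bash
cat >> h.py <<'E'
np.set_printoptions(precision=4,suppress=True)
def spR(yaw,a):  # spindle orientation: machine yaw, own turn a
    return R.from_euler('z',yaw)*R.from_euler('y',-np.pi/6)*R.from_euler('z',a)
def toolR_from(Rh,sgn): # holder frame-> tool: x=sgn*hy, z=-hz
    M=Rh.as_matrix();x=sgn*M[:,1];z=-M[:,2];return R.from_matrix(np.c_[x,np.cross(z,x),z])
def delta(pt,Rt):
    s=telemetry.state();d=np.array(pt)-s['tcp_pos'];rv=(Rt*Rq(s['eef_rot']).inv()).as_rotvec()
    print('tcp',s['tcp_pos'],'d',d,np.linalg.norm(d),'rv',rv,np.degrees(np.linalg.norm(rv)),'t',s['time'],'q',np.array(s['qpos']),'F',s['force']);return d,rv
E
python3 - <<'E'
from h import *
Rs=spR(np.radians(4.5),np.radians(-18)); print(Rs.as_matrix())
T=toolR_from(Rs,-1); c=np.array([.497,-.0495,.17]);print(c+Rs.as_matrix()[:,2]*.13)
delta(c+Rs.as_matrix()[:,2]*.13,T)
E
```

```text
[[ 0.8453  0.1922 -0.4985]
 [-0.2434  0.9691 -0.0392]
 [ 0.4755  0.1545  0.866 ]]
[ 0.4322 -0.0546  0.2826]
tcp [ 0.1904 -0.5948  0.2381] d [0.2418 0.5402 0.0445] 0.59356545423443 rv [ 0.1811 -0.4978 -0.5332] 43.06256390959657 t 0.15 q [ 1.2948  0.6898 -0.1945  1.5661  0.1573  0.9025 -0.2151] F [-0.4259 -0.4545  1.0538]
```

Request:
send_rows:
  increments:
    - [0.016,0.036,0.01,0.012,-0.033,-0.036,1]
    - [0.016,0.036,0.01,0.012,-0.033,-0.036,1]
    - [0.016,0.036,0.01,0.012,-0.033,-0.036,1]
    - [0.016,0.036,0.01,0.012,-0.033,-0.036,1]
    - [0.016,0.036,0.01,0.012,-0.033,-0.036,1]
    - [0.016,0.036,0.01,0.012,-0.033,-0.036,1]
    - [0.016,0.036,0.01,0.012,-0.033,-0.036,1]
    - [0.016,0.036,0.0,0.012,-0.033,-0.036,1]
    - [0.016,0.036,0.0,0.012,-0.033,-0.036,1]
    - [0.016,0.036,0.0,0.012,-0.033,-0.036,1]

```text
time: 1.4
tcp_pos: [0.3509, -0.2341, 0.3088]
eef_rot: [0.145, -0.677, 0.715, -0.097]
force: [0.8, 0.6, 0.6]
width: 0.0883
```

Request:
send_rows:
  increments:
    - [0.016,0.036,-0.005,0.012,-0.033,-0.036,1]
    - [0.016,0.036,-0.005,0.012,-0.033,-0.036,1]
    - [0.016,0.036,-0.005,0.012,-0.033,-0.036,1]
    - [0.016,0.036,-0.005,0.012,-0.033,-0.036,1]
    - [0.016,0.036,-0.005,0.012,-0.033,-0.036,1]
    - [0,0,0,0,0,0,1]

```text
time: 2.15
tcp_pos: [0.4286, -0.0696, 0.3038]
eef_rot: [0.204, -0.611, 0.754, -0.13]
force: [-1.1, -0.6, 0.7]
width: 0.0882
```

Run:
```python
from h import *
Rs=spR(np.radians(4.5),np.radians(-18))
T=toolR_from(Rs,-1); c=np.array([.497,-.0495,.17])
delta(c+Rs.as_matrix()[:,2]*.13,T)
snap('wrist','w1')
```

```text
tcp [ 0.4286 -0.0696  0.3038] d [ 0.0036  0.015  -0.0212] 0.0262260543681121 rv [-0.0013 -0.036  -0.0278] 2.604231642152174 t 2.15 q [ 0.3787  0.2303 -0.2945  2.4194 -0.9918  0.0447 -0.69  ] F [-1.1059 -0.5697  0.7439]
```

View pics/w1.png

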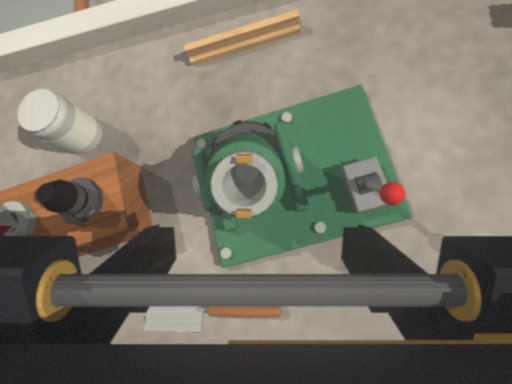

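```bash
cat > fit.py <<'E'
from h import *
import itertools
from scipy.optimize import least_squares
D=[([1.29481248,0.68997673,-0.19452819,1.56633206,0.15729576,0.90249079,-0.2150841],[0.19030405,-0.59466641,0.2379181],[-4.85871938e-04,8.07760413e-01,-5.89510213e-01,-7.66450365e-04])]
s=telemetry.state();D.append((list(s['qpos']),list(s['tcp_pos']),list(s['eef_rot'])))
import json
json.dump(D,open('D.json','w'))
def fk(q,p,sg):
    h,a,b,c,o1,o7,e1,e2,e3=p
    Z=lambda t:R.from_euler('z',t);Y=lambda t:R.from_euler('y',t)
    r=Z(sg[0]*q[0]+o1)*Y(q[1]);x=np.array([0,0,h])
    r=r*Z(sg[1]*q[2]);x=x+r.apply([e1,0,a])
    r=r*Y(q[3])*Z(sg[2]*q[4]);x=x+r.apply([e2,0,b]); r=r*Y(q[5]);r=r*Z(sg[3]*q[6]+o7);x=x+r.apply([0,0,c])+0*e3
    return x,r
if __name__=='__main__':
    res=[]
    for sg in itertools.product([1,-1],repeat=4):
      for o1 in(0,np.pi):
       for o7 in (0,np.pi/2,np.pi,-np.pi/2):
        def F(p):
            o=[]
            for q,x,e in D:
                X,r=fk(q,p,sg);o+=list((X-x)*5);o+=list((Rq(e).inv()*r).as_rotvec())
            return np.array(o+list(np.array(p[6:9])*.1)+[(p[0]-.35)*.02,(p[1]-.35)*.02,(p[2]-.35)*.02,(p[3]-.2)*.02])
        f=least_squares(F,[.35,.35,.35,.2,o1,o7,0,0,0]);res.append((f.cost,sg,f.x))
    res.sort(key=lambda t:t[0])
    for r in res[:5]: print(r)
E
python3 fit.py
```

```text
(np.float64(0.00021116328492135072), (-1, -1, -1, -1), array([ 0.2339,  0.7581,  0.2821,  0.5184, -0.0232,  3.1198, -0.1288,
       -0.0414,  0.    ]))
(np.float64(0.0002111632849213508), (-1, -1, -1, -1), array([ 0.2339,  0.7581,  0.2821,  0.5184, -0.0232,  3.1198, -0.1288,
       -0.0414,  0.    ]))
(np.float64(0.0002111632849213509), (-1, -1, -1, -1), array([ 0.2339,  0.7581,  0.2821,  0.5184, -0.0232,  3.1198, -0.1288,
       -0.0414,  0.    ]))
(np.float64(0.00021116328492135108), (-1, -1, -1, -1), array([ 0.2339,  0.7581,  0.2821,  0.5184,  6.26  ,  3.1198, -0.1288,
       -0.0414,  0.    ]))
(np.float64(0.00021116328492135205), (-1, -1, -1, -1), array([ 0.2339,  0.7581,  0.2821,  0.5184, -0.0232, -3.1634, -0.1288,
       -0.0414,  0.    ]))
```

The wrist view shows the spindle face at (245,182), with its dogs at (244,159) and (244,213). The lever ball is at (392,193), the chuck at (70,195), and the holder is cut off at (15,220). I'll measure the spindle from this picture's depth.

Run:
```python
from h import *
c=np.load('pics/w1.npz');X=Pmap(c)
cv2.imwrite('pics/w1c.png',cv2.resize(c['img'][135:235,190:310],None,fx=6.5,fy=6,interpolation=cv2.INTER_CUBIC))
hsv=cv2.cvtColor(c['img'],cv2.COLOR_BGR2HSV)
m=(hsv[...,0]>12)&(hsv[...,0]<28)&(hsv[...,1]>160)&(hsv[...,2]>90); m[:140]=0;m[230:]=0;m[:,:220]=0;m[:,270:]=0
nl,l,st,ce=cv2.connectedComponentsWithStats(m.astype(np.uint8));dg=[]
for i in range(1,nl):
    if st[i,4]>8: print('brass',ce[i],st[i],X[l==i].mean(0),np.median(X[l==i],0));
# face points: grey & near the plane
n0=spR(np.radians(4.5),0).as_matrix()[:,2];c0=np.array([.497,-.0495,.17])
for it in range(4):
    d=(X-c0)@n0; rr=np.linalg.norm(X-c0-d[...,None]*n0,axis=-1)
    m=(abs(d)<(.012,.006,.004,.004)[it])&(rr<.033)&(hsv[...,1]<90)&(rr>.024)
    Q=X[m];mu=Q.mean(0);n=np.linalg.svd(Q-mu)[2][2];n*=np.sign(n[2]);print(m.sum(),mu,n,'tilt',np.degrees(np.arccos(n[2])),'yaw of tilt',np.degrees(np.arctan2(-n[1],-n[0])),'off',(mu-c0)@n0)
print(np.std((Q-mu)@n))
m2=(abs((X-mu)@n0)<.004)&(hsv[...,1]<90)&(np.linalg.norm(X-mu,axis=-1)<.045)
h=cv2.convexHull(np.argwhere(m2)[:,::-1].astype(np.int32));print('ellipse hull',cv2.fitEllipse(h))
m=(X[...,2]>.09)&(np.linalg.norm(X-np.array([.468,-.205,.12]),axis=-1)<.03);print('ball',X[m].mean(0),X[m].max(0),X[m].min(0))
m=(hsv[...,0]>60)&(hsv[...,0]<85)&(hsv[...,1]>120)&(abs(X[...,2]-.015)<.004);print('base',cv2.minAreaRect(X[m][:,:2].astype(np.float32)),m.sum())
```

```text
1402 [ 0.4984 -0.0485  0.1705] [-0.4737 -0.0669  0.8781] tilt 28.581763269669928 yaw of tilt 8.041148091685999 off -0.0003582497730949009
1235 [ 0.497  -0.0472  0.1709] [-0.4972 -0.0346  0.867 ] tilt 29.89137630011127 yaw of tilt 3.9845546779829415 off 0.0006846748909602404
1193 [ 0.4968 -0.0473  0.171 ] [-0.4987 -0.0357  0.866 ] tilt 30.001674066339547 yaw of tilt 4.097708752414141 off 0.000859869584652132
1193 [ 0.4968 -0.0473  0.171 ] [-0.4987 -0.0357  0.866 ] tilt 30.001674066339547 yaw of tilt 4.097708752414141 off 0.000859869584652132
0.0010608119754491109
ellipse hull ((244.05711364746094, 184.03775024414062), (64.32518768310547, 66.17449951171875), 100.22850036621094)
ball [ 0.4653 -0.1966  0.1292] [ 0.481  -0.1861  0.1355] [ 0.4532 -0.211   0.0944]
base ((0.0, 0.0), (0.0, 0.0), 0.0) 0
```

View pics/w1c.png

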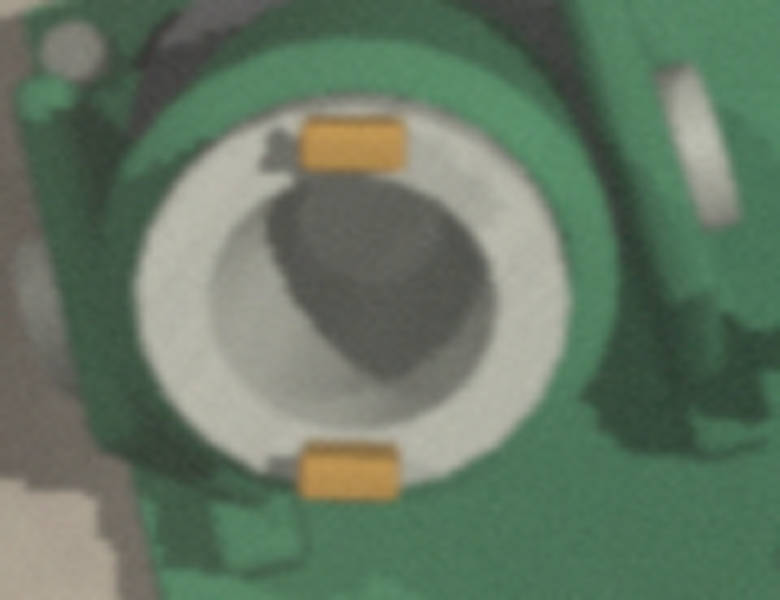

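Run:
```python
from h import *
from fit import D
c=np.load('pics/w1.npz')
yaw=np.radians(4.3);n=spR(yaw,0).as_matrix()[:,2]
def rp(u,v,p0):
    d=c['R']@np.array([(u-c['cx'])/c['f'],(v-c['cy'])/c['f'],1]);return c['e']+d*((p0-c['e'])@n)/(d@n)
mu=np.array([.4968,-.0473,.171])
C=rp(244.06,184.04,mu);print('face centre',C)
a=rp(190+353/6.5,135+142/6,mu+.009*n);b=rp(190+350/6.5,135+474/6,mu+.009*n)
print(a,b,np.linalg.norm(a-b),(a+b)/2-.009*n)
v=a-b;v/=np.linalg.norm(v);E=spR(yaw,0).as_matrix()
print('alpha',np.degrees(np.arctan2(v@E[:,1],v@E[:,0])))
```

```text
face centre [ 0.4971 -0.0466  0.1712]
[ 0.5161 -0.0542  0.1922] [ 0.4679 -0.0403  0.165 ] 0.057035197458846894 [ 0.4964 -0.0469  0.1708]
alpha -17.83394661915512
```

Run:
```python
from h import *
Rh=R.from_euler('z',np.radians(36)); T=toolR_from(Rh,-1)
delta([.5355,.314,.25],T)
```

```text
tcp [ 0.4278 -0.0723  0.3035] d [ 0.1077  0.3863 -0.0535] 0.4045577816543571 rv [-0.2539  0.4328  0.8274] 55.43958316597057 t 2.2 q [ 0.3849  0.2307 -0.2947  2.4201 -0.992   0.0439 -0.6907] F [-0.0008 -0.4061  0.6262]
```

Request:
send_rows:
  increments:
    - [0.0108,0.0386,0,-0.0254,0.0433,0.0827,1]
    - [0.0108,0.0386,0,-0.0254,0.0433,0.0827,1]
    - [0.0108,0.0386,0,-0.0254,0.0433,0.0827,1]
    - [0.0108,0.0386,0,-0.0254,0.0433,0.0827,1]

```text
time: 2.7
tcp_pos: [0.4609, 0.0359, 0.3003]
eef_rot: [-0.146, 0.705, -0.688, 0.091]
force: [0.4, -0.8, -0.1]
width: 0.088
```

```bash
cat > rec.py <<'E'
from h import *
import json
D=json.load(open('D.json'));s=telemetry.state();D.append((list(s['qpos']),list(s['tcp_pos']),list(s['eef_rot'])));json.dump(D,open('D.json','w'));print(s['qpos'],s['joint_vel'])
E
python3 rec.py
```

```text
[-0.4781  0.2967  0.4336  2.268  -0.6129  0.3116 -1.0695] [-1.5378  0.2876  1.0441 -0.5414  0.9509  0.6979 -0.9451]
```

Request:
send_rows:
  increments:
    - [0.0108,0.0386,-0.009,-0.0254,0.0433,0.0827,0.8]
    - [0.0108,0.0386,-0.009,-0.0254,0.0433,0.0827,0.8]
    - [0.0108,0.0386,-0.009,-0.0254,0.0433,0.0827,0.8]
    - [0.0108,0.0386,-0.009,-0.0254,0.0433,0.0827,0.8]
    - [0.0108,0.0386,-0.009,-0.0254,0.0433,0.0827,0.8]
    - [0.0108,0.0386,-0.009,-0.0254,0.0433,0.0827,0.8]
    - [0,0,0,0,0,0,0.8]

```text
time: 3.58
tcp_pos: [0.527, 0.2712, 0.2445]
eef_rot: [-0.023, 0.868, -0.496, 0.01]
force: [-0.3, -0.7, -0.5]
width: 0.0704
```

```bash
python3 rec.py
python3 - <<'E'
from h import *
T=toolR_from(R.from_euler('z',np.radians(36)),-1)
delta([.5355,.314,.25],T)
snap('wrist','w2')
E
```

```text
[-0.8089  0.6562  0.4487  1.7293 -0.392   0.7943 -1.2147] [ 0.0213 -0.0497  0.0686  0.0909  0.0148 -0.0173  0.0014]
tcp [0.527  0.2712 0.2445] d [0.0085 0.0428 0.0055] 0.043937473209039006 rv [-0.0307  0.0391  0.096 ] 6.193975520701308 t 3.575 q [-0.8089  0.6562  0.4487  1.7293 -0.392   0.7943 -1.2147] F [-0.2517 -0.7187 -0.4705]
```

View pics/w2.png

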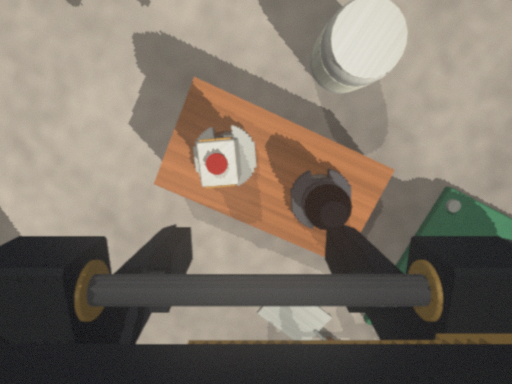

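The wrist view shows the holder's block at (218,161), with the red nut at (217,163). The chuck is at (327,203) and the tin at (362,45).

Run:
```python
from h import *
c=np.load('pics/w2.npz')
cv2.imwrite('pics/w2c.png',cv2.resize(c['img'][115:205,170:280],None,fx=7,fy=6.6,interpolation=cv2.INTER_CUBIC))
```

```text
(no output)
```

View pics/w2c.png

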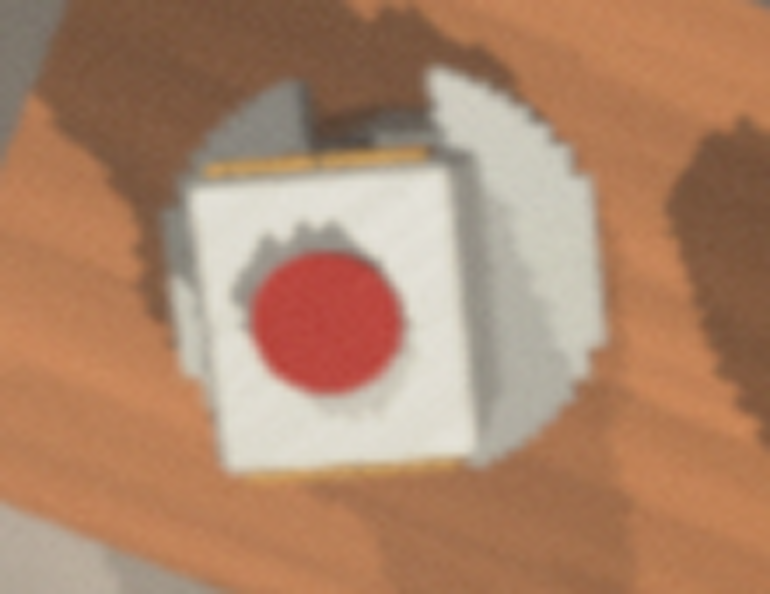

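```bash
python3 - <<'E'
from h import *
c=np.load('pics/w2.npz')
f=lambda x,y,z:ray(c,170+x/7-.4,115+y/6.6-.4,z)
K=[f(*p,.143) for p in[(190,185),(450,165),(475,455),(228,470)]]
print(np.array(K),np.mean(K,0),'nut',f(327,322,.147))
e=lambda i,j:(np.linalg.norm(K[j]-K[i]),np.degrees(np.arctan2(*(K[j]-K[i])[[1,0]])))
print(e(0,1),e(3,2),e(3,0),e(2,1))
X=Pmap(c);m=(abs(X[...,2]-.143)<.004)&(np.linalg.norm(X[...,:2]-np.mean(K,0)[:2],axis=-1)<.03);print(m.sum(),cv2.minAreaRect(X[m][:,:2].astype(np.float32)),X[m][:,2].mean())
E
sed -i 's/h,a,b,c,o1,o7,e1,e2,e3=p/h,a,b,c,o1,o7,e1,e2,e3=p/; s/r=r\*Z(sg\[3\]\*q\[6\]+o7);x=x+r.apply(\[0,0,c\])+0\*e3/x=x+r.apply([e3,0,0]);r=r*Z(sg[3]*q[6]+o7);x=x+r.apply([0,0,c])/' fit.py
cat > fit2.py <<'E'
from fit import fk
from h import *
import json
from scipy.optimize import least_squares
D=json.load(open('D.json'));sg=(-1,)*4
def F(p):
    o=[]
    for q,x,e in D:
        X,r=fk(q,p,sg);o+=list((X-x)*5);o+=list((Rq(e).inv()*r).as_rotvec())
    return np.array(o+list(np.array(p[6:9])*.003))
f=least_squares(F,[.35,.35,.35,.2,0,np.pi,0,0,0]);print(f.cost,f.x);print(F(f.x)[:-3].reshape(-1,6))
json.dump(list(f.x),open('P.json','w'))
E
sed -i "s/^s=telemetry.*D.append.*$//; s/^json.dump.*$//" fit.py; python3 fit2.py
```

```text
[[0.5411 0.339  0.143 ]
 [0.5589 0.3137 0.143 ]
 [0.5284 0.2929 0.143 ]
 [0.5113 0.3178 0.143 ]] [0.5349 0.3158 0.143 ] nut [0.535  0.3164 0.147 ]
(np.float64(0.030892147939873896), np.float64(-54.85660975754681)) (np.float64(0.030218179418170718), np.float64(-55.660612939073516)) (np.float64(0.036526377541750366), np.float64(35.321210767052186)) (np.float64(0.036954522159530795), np.float64(34.269555777274576))
1489 ((0.5347486734390259, 0.3162260949611664), (0.0411372110247612, 0.03227302059531212), 35.318458557128906) 0.14357347276432314
0.0018299436008619569 [ 0.2752  0.5557  0.313   0.264  -0.072   3.0728  0.0397 -0.0266  0.0162]
[[ 0.0119  0.0001  0.0177  0.0001 -0.      0.0032]
 [ 0.011  -0.0111 -0.0028  0.0096  0.0323 -0.0052]
 [-0.0173  0.0147  0.0075  0.0045  0.024  -0.0011]
 [ 0.0031 -0.009  -0.0224  0.0002  0.0036  0.0031]]
```

Run:
```python
from h import *
T=toolR_from(R.from_euler('z',np.radians(35.1)),-1)
delta([.535,.316,.20],T)
```

```text
tcp [0.5267 0.2685 0.2451] d [ 0.0083  0.0475 -0.0451] 0.06600901058798794 rv [-0.0288  0.0397  0.0839] 5.565684550263483 t 3.625 q [-0.8082  0.6541  0.4517  1.7329 -0.3915  0.7938 -1.2145] F [ 0.0512 -1.1037 -0.6499]
```

Request:
send_rows:
  increments:
    - [0.002,0.012,-0.011,-0.0072,0.01,0.021,0.7]
    - [0.002,0.012,-0.011,-0.0072,0.01,0.021,0.7]
    - [0.002,0.012,-0.011,-0.0072,0.01,0.021,0.7]
    - [0.002,0.0115,-0.012,-0.0072,0.01,0.021,0.7]
    - [0,0,0,0,0,0,0.7]
    - [0,0,0,0,0,0,0.7]

```text
time: 4.38
tcp_pos: [0.534, 0.3168, 0.2015]
eef_rot: [-0.0, 0.888, -0.46, 0.001]
force: [0.0, -0.5, -0.5]
width: 0.062
```

```bash
python3 rec.py
python3 - <<'E'
from h import *
T=toolR_from(R.from_euler('z',np.radians(35.1)),-1)
delta([.535,.316,.10],T)
snap('wrist','w3')
E
```

```text
[-0.8348  0.763   0.4164  1.6373 -0.3905  0.8234 -1.209 ] [ 0.0044 -0.0141  0.0086  0.0023  0.0003 -0.0002  0.0006]
tcp [0.534  0.3168 0.2015] d [ 0.001  -0.0008 -0.1015] 0.1015477774270513 rv [-0.0004  0.0014 -0.0023] 0.15492730180463457 t 4.375 q [-0.8348  0.763   0.4164  1.6373 -0.3905  0.8234 -1.209 ] F [ 0.0424 -0.4527 -0.4754]
```

View pics/w3.png

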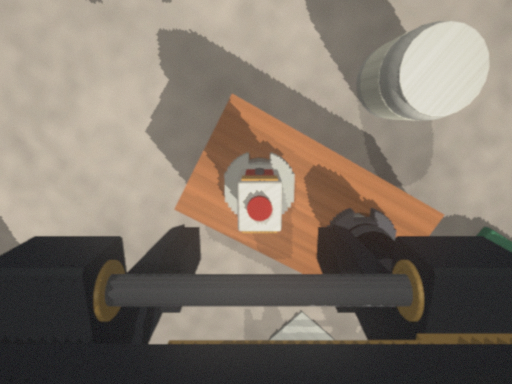

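The block sits square to the jaws and centred at (260,208). I'll go down and grip it.

Request:
send_rows:
  increments:
    - [0,0,-0.025,0,0,0,0.7]
    - [0,0,-0.025,0,0,0,0.7]
    - [0,0,-0.02,0,0,0,0.7]
    - [0.0005,-0.0005,-0.018,0,0,0,0.7]
    - [0.0005,-0.0005,-0.013,0,0,0,0.7]
    - [0,0,0,0,0,0,0.7]
    - [0,0,0,0,0,0,0.7]

```text
time: 5.3
tcp_pos: [0.5354, 0.3164, 0.1011]
eef_rot: [-0.001, 0.888, -0.46, 0.001]
force: [-0.0, 0.7, -0.2]
width: 0.0618
```

Request:
send_rows:
  increments:
    - [0,0,0,0,0,0,0.45]
    - [0,0,0,0,0,0,0.35]
    - [0,0,0,0,0,0,0.3]
    - [0,0,0,0,0,0,0.2]
    - [0,0,0,0,0,0,0.2]
    - [0,0,0,0,0,0,0.2]
  grip_force: 40

```text
time: 6.05
tcp_pos: [0.5348, 0.3165, 0.1007]
eef_rot: [-0.001, 0.888, -0.46, 0.0]
force: [-1.1, 0.4, 2.3]
width: 0.0318
```

```bash
python3 rec.py
python3 - <<'E'
from h import *
T=toolR_from(R.from_euler('z',np.radians(35.1)),-1)
delta([.535,.316,.10],T);print(telemetry.state()['width'])
snap('wrist','w4')
E
```

```text
[-0.7895  0.8942  0.335   1.7013 -0.4562  0.6225 -1.1514] [ 0.0006  0.0002 -0.0006  0.0021  0.0006 -0.0004  0.001 ]
tcp [0.5348 0.3165 0.1007] d [ 0.0002 -0.0005 -0.0007] 0.0008502839242357242 rv [-0.0014  0.0012 -0.0028] 0.19256382605078673 t 6.05 q [-0.7895  0.8942  0.335   1.7013 -0.4562  0.6225 -1.1514] F [-1.0903  0.4422  2.2562]
0.03183907877100956
```

View pics/w4.png

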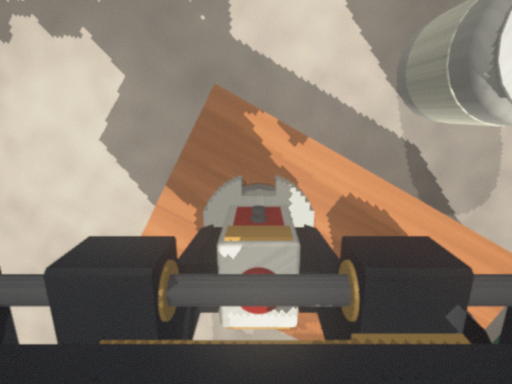

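Request:
send_rows:
  increments:
    - [0,0,0.01,0,0,0,0.2]
    - [0,0,0.015,0,0,0,0.2]
    - [0,0,0.025,0,0,0,0.2]
    - [0,0,0.03,0,0,0,0.2]
    - [0,0,0.03,0,0,0,0.2]
    - [0,0,0.03,0,0,0,0.2]
    - [0,0,0.02,0,0,0,0.2]
    - [0,0,0,0,0,0,0.2]

```text
time: 7.1
tcp_pos: [0.5357, 0.3164, 0.2624]
eef_rot: [-0.002, 0.888, -0.46, 0.001]
force: [-0.3, -0.4, -5.6]
width: 0.0317
```

```bash
python3 rec.py
python3 - <<'E'
import json
D=json.load(open('D.json'));json.dump([D[0]]+D[4:],open('D.json','w'))
E
python3 fit2.py
```

```text
[-0.8536  0.6953  0.4567  1.5723 -0.3546  0.9519 -1.2385] [ 0.0034  0.0359 -0.0232  0.0419 -0.0054 -0.0133  0.0039]
0.0008064104477467952 [ 0.4633  0.5618  0.2804  0.4202 -0.0729  3.0687  0.0857  0.0063  0.0107]
[[ 0.0029  0.0022  0.0292  0.0001 -0.      0.    ]
 [ 0.0015 -0.0021 -0.0079 -0.      0.0001  0.    ]
 [-0.002   0.0113 -0.0012  0.      0.0001  0.    ]
 [ 0.0029 -0.0118 -0.02   -0.      0.0004 -0.    ]]
```

```bash
cat > fit3.py <<'E'
from h import *
import json
from scipy.optimize import least_squares
D=json.load(open('D.json'))
Z=lambda t:R.from_euler('z',t);Y=lambda t:R.from_euler('y',t)
def fk(q,p):
    h,a,b,c,e1,e2,e3,e0=p
    r=Z(-q[0])*Y(q[1]);x=np.array([0,0,h])+Z(-q[0]).apply([e0,0,0])
    r=r*Z(-q[2]);x=x+r.apply([e1,0,a])
    r=r*Y(q[3])*Z(-q[4]);x=x+r.apply([e2,0,b]); r=r*Y(q[5]);x=x+r.apply([e3,0,0]);r=r*Z(-q[6]+np.pi);x=x+r.apply([0,0,c])
    return x,r
def F(p):
    o=[]
    for q,x,e in D:
        X,r=fk(q,p);o+=list((X-x)*5);o+=list((Rq(e).inv()*r).as_rotvec())
    return np.array(o+list(np.array(p[4:8])*.01)+list((np.array(p[:3])-.35)*.003))
if __name__=='__main__':
    f=least_squares(F,[.35,.35,.35,.2,0,0,0,0]);print(f.cost,f.x);print(F(f.x)[:-7].reshape(-1,6))
    json.dump(list(f.x),open('P.json','w'))
E
python3 fit3.py
```

```text
0.047272576779652575 [ 2.4663  0.2445  0.243   2.3406  0.136  -0.2043  0.1035  0.1554]
[[ 0.267   0.1122  0.0041 -0.      0.      0.    ]
 [-0.0253  0.0386 -0.0006  0.     -0.     -0.    ]
 [ 0.0023 -0.0103 -0.0002  0.     -0.      0.    ]
 [-0.046   0.0788 -0.0033  0.     -0.      0.    ]]
```

```bash
cat > fit3.py <<'E'
from h import *
import json
from scipy.optimize import least_squares
D=json.load(open('D.json'))
Z=lambda t:R.from_euler('z',t);Y=lambda t:R.from_euler('y',t)
def fk(q,p):
    h,a,b,c,e1,e2,e3,e0,o1,o7=p
    r0=Z(-q[0]+o1);r=r0*Y(q[1]);x=np.array([0,0,h])+r0.apply([e0,0,0])
    r=r*Z(-q[2]);x=x+r.apply([e1,0,a])
    r=r*Y(q[3]);x=x+r.apply([e2,0,0]);r=r*Z(-q[4]);x=x+r.apply([0,0,b]); r=r*Y(q[5]);x=x+r.apply([e3,0,0]);r=r*Z(-q[6]+o7);x=x+r.apply([0,0,c])
    return x,r
def F(p):
    o=[]
    for q,x,e in D:
        X,r=fk(q,p);o+=list((X-x)*5);o+=list((Rq(e).inv()*r).as_rotvec())
    return np.array(o+list(np.array(p[4:8])*.01)+list((np.array(p[:3])-.35)*.003))
if __name__=='__main__':
    f=least_squares(F,[.35,.35,.35,.2,0,0,0,0,0,np.pi]);print(f.cost,f.x);print(F(f.x)[:-7].reshape(-1,6))
    json.dump(list(f.x),open('P.json','w'))
E
python3 fit3.py
```

```text
0.0005828486508201775 [ 0.4135  0.369   0.2294  0.2838  0.1697 -0.0986  0.0429  0.0625 -0.0729
  3.0687]
[[-0.0004  0.0025  0.0215  0.0001 -0.      0.    ]
 [ 0.0116  0.0036 -0.0061 -0.      0.0001  0.    ]
 [-0.0088  0.005   0.0031  0.      0.0001  0.    ]
 [ 0.0001 -0.0072 -0.0185 -0.      0.0004 -0.    ]]
```

Request:
send_rows:
  increments:
    - [-0.008,-0.02,0.005,0,0,0,0.2]
    - [-0.01,-0.03,0.01,0,0,-0.03,0.2]
    - [-0.01,-0.03,0.01,0,0,-0.05,0.2]
    - [-0.01,-0.03,0.01,0,0,-0.05,0.2]
    - [-0.01,-0.03,0.01,0,0,-0.05,0.2]
    - [-0.01,-0.03,0.01,0,0,-0.05,0.2]
    - [-0.005,-0.02,0.005,0,0,-0.02,0.2]
    - [0,0,0,0,0,0,0.2]
    - [0,0,0,0,0,0,0.2]
    - [0,0,0,0,0,0,0.2]
  grip_force: 60

```text
time: 8.35
tcp_pos: [0.4719, 0.1276, 0.32]
eef_rot: [-0.001, 0.824, -0.566, 0.0]
force: [-0.1, 0.0, -5.5]
width: 0.0315
```

```bash
python3 rec.py; python3 fit3.py;python3 -c "
from h import *
s=telemetry.state();print(s['tcp_pos'],s['force'],Rq(s['eef_rot']).as_matrix())"
```

```text
[-0.7329  0.453   0.5768  1.876  -0.3103  0.9011 -1.2105] [-0.0011 -0.0012  0.0078  0.0023  0.0021 -0.     -0.0014]
0.0017225317695279594 [ 0.5645  0.5591  0.3269  0.5463  0.0114 -0.0084 -0.0092 -0.0053 -0.0716
  3.07  ]
[[ 0.0093  0.0028  0.0386  0.0001 -0.      0.    ]
 [ 0.0029 -0.0113 -0.0136 -0.      0.0001  0.    ]
 [ 0.0098 -0.0066 -0.0089  0.      0.0001  0.    ]
 [ 0.0015 -0.0121 -0.017  -0.      0.0004 -0.    ]
 [-0.0081  0.0285  0.0008  0.      0.0001  0.    ]]
[0.4719 0.1276 0.32  ] [-0.1168  0.0469 -5.4647] [[ 0.3595 -0.9332  0.0009]
 [-0.9332 -0.3595  0.001 ]
 [-0.0006 -0.0012 -1.    ]]
```

```bash
cat > fit4.py <<'E'
from h import *
import json
from scipy.optimize import least_squares
D=json.load(open('D.json'))
Z=lambda t:R.from_euler('z',t);Y=lambda t:R.from_euler('y',t)
def fr(q,o1,o7):
    r1=Z(-q[0]+o1);r2=r1*Y(q[1]);r3=r2*Z(-q[2]);r4=r3*Y(q[3]);r5=r4*Z(-q[4]);r6=r5*Y(q[5]);r7=r6*Z(-q[6]+o7)
    return [r.as_matrix() for r in (r1,r2,r3,r4,r5,r6,r7)]
for o1 in (-.09,-.08,-.0729,-.06,-.03,0):
    A=[];b=[]
    for q,x,e in D:
        M=fr(q,o1,o1+np.pi)
        # h | r1 x,y | r3 x,y,z | r4(x,y) | r5 z.. | r6 x,y,z
        A.append(np.c_[np.array([0,0,1.]),M[0][:,:2],M[2],M[3][:,[0,2]],M[5][:,[0,2]]]);b.append(x)
    A=np.vstack(A);b=np.hstack(b)
    lam=.003;p0=np.array([.35,0,0,0,0,.5,0,.3,0,.25]);n=len(p0)
    sol=np.linalg.lstsq(np.vstack([A,lam*np.eye(n)]),np.r_[b,lam*p0],rcond=None)[0]
    print(o1,sol,np.abs(A@sol-b).max())
E
python3 fit4.py
```

```text
-0.09 [ 1.3221 -0.0029  0.0251  0.0215 -0.0147  0.5287 -0.0398  0.3193 -0.0057
  1.3048] 0.005899217336608642
-0.08 [ 1.2106 -0.0025  0.0202  0.019  -0.0161  0.5327 -0.0353  0.3222 -0.0052
  1.1929] 0.0052438640698234396
-0.0729 [ 1.1312 -0.0023  0.0167  0.0172 -0.017   0.5355 -0.0321  0.3243 -0.0048
  1.1133] 0.004778230267838052
-0.06 [ 0.9869 -0.0018  0.0103  0.014  -0.0188  0.5407 -0.0263  0.3281 -0.004
  0.9685] 0.0039318841092857715
-0.03 [ 0.65   -0.0008 -0.0044  0.0068 -0.0229  0.5524 -0.0129  0.3368 -0.0021
  0.6304] 0.0019650724242894213
0 [ 0.3118  0.     -0.0191 -0.0003 -0.027   0.5638  0.0005  0.3453  0.0002
  0.2907] 4.4187804905782e-05
```

```bash
cat >> fit4.py <<'E'
D2=D+[([0.3849,0.2307,-0.2947,2.4201,-0.992,0.0439,-0.6907],[0.4278,-0.0723,0.3035],None)]
A=[];b=[]
for q,x,e in D2:
    M=fr(q,0,np.pi)
    A.append(np.c_[np.array([0,0,1.]),M[0][:,:2],M[2],M[3][:,[0,2]],M[5][:,[0,1,2]]]);b.append(x)
A=np.vstack(A);b=np.hstack(b)
for lam in(.003,.0003):
    p0=np.array([.35,0,0,0,0,.5,0,.3,0,0,.25]);n=len(p0)
    sol=np.linalg.lstsq(np.vstack([A,lam*np.eye(n)]),np.r_[b,lam*p0],rcond=None)[0]
    print(sol,(A@sol-b).reshape(-1,3)*1000)
E
python3 fit4.py|tail -30
```

```text
-0.09 [ 1.3221 -0.0029  0.0251  0.0215 -0.0147  0.5287 -0.0398  0.3193 -0.0057
  1.3048] 0.005899217336608642
-0.08 [ 1.2106 -0.0025  0.0202  0.019  -0.0161  0.5327 -0.0353  0.3222 -0.0052
  1.1929] 0.0052438640698234396
-0.0729 [ 1.1312 -0.0023  0.0167  0.0172 -0.017   0.5355 -0.0321  0.3243 -0.0048
  1.1133] 0.004778230267838052
-0.06 [ 0.9869 -0.0018  0.0103  0.014  -0.0188  0.5407 -0.0263  0.3281 -0.004
  0.9685] 0.0039318841092857715
-0.03 [ 0.65   -0.0008 -0.0044  0.0068 -0.0229  0.5524 -0.0129  0.3368 -0.0021
  0.6304] 0.0019650724242894213
0 [ 0.3118  0.     -0.0191 -0.0003 -0.027   0.5638  0.0005  0.3453  0.0002
  0.2907] 4.4187804905782e-05
[ 0.3469 -0.     -0.0188  0.     -0.0269  0.5634  0.      0.3448 -0.
 -0.0004  0.3261] [[ 0.0011  0.0014  0.0013]
 [-0.0005 -0.0007 -0.0025]
 [-0.0016 -0.0001  0.0006]
 [ 0.0005 -0.0012 -0.0056]
 [ 0.001   0.0031  0.0101]
 [-0.0001 -0.0028 -0.0038]]
[ 0.347  -0.     -0.0188  0.     -0.0269  0.5635  0.      0.3448 -0.
 -0.0004  0.3261] [[ 0.0007  0.002   0.0024]
 [ 0.0011 -0.0002 -0.0024]
 [-0.0009 -0.0006  0.001 ]
 [ 0.0035  0.0004 -0.0051]
 [-0.0034  0.0012  0.0068]
 [ 0.0008 -0.0017 -0.0027]]
```

```bash
cat > kin.py <<'E'
from h import *
from scipy.optimize import least_squares
Z=lambda t:R.from_euler('z',t);Y=lambda t:R.from_euler('y',t)
LO=np.array([-3.01,-.46,-1.47,.13,-1,.04,-2.66]);HI=np.array([3.01,2.08,1.51,2.56,4.14,2.09,2.66])
H,A_,B_,C_,y0,y1=.347,.5635,.3448,.3261,-.0188,-.0269
def FK(q,full=False):
    r1=Z(-q[0]);r3=r1*Y(q[1])*Z(-q[2]);r4=r3*Y(q[3]);r6=r4*Z(-q[4])*Y(q[5]);r7=r6*Z(-q[6]+np.pi)
    sh=np.array([0,0,H])+r1.apply([0,y0,0]);el=sh+r3.apply([0,y1,A_]);wr=el+r4.apply([0,0,B_]);x=wr+r7.apply([0,0,C_])
    return (x,r7,sh,el,wr) if full else (x,r7)
def err(q,x,r):
    X,Rr=FK(q);return np.r_[(x-X),(r*Rr.inv()).as_rotvec()]
def jac(q):
    X,Rr=FK(q);J=np.zeros((6,7))
    for i in range(7):
        d=np.zeros(7);d[i]=1e-5;X2,R2=FK(q+d);J[:,i]=np.r_[(X2-X)/1e-5,(R2*Rr.inv()).as_rotvec()/1e-5]
    return J
def iks(x,r,n=200,seed=0,q0=None):
    rng=np.random.default_rng(seed);S=[]
    for k in range(n):
        g=rng.uniform(LO,HI) if q0 is None else np.clip(q0+rng.normal(0,.2,7),LO+1e-3,HI-1e-3)
        f=least_squares(lambda q:np.r_[err(q,x,r)*[10,10,10,3,3,3],.0*q],g,bounds=(LO,HI),max_nfev=60)
        if f.cost<1e-7:S.append(f.x)
    return np.array(S)
SC=np.array([.4968,-.0470,.170]);SYAW=np.radians(4.2);SAL=np.radians(-17.8)
RS=spR(SYAW,SAL);SZ=RS.as_matrix()[:,2]
E
python3 - <<'E'
from kin import *
for sg in(-1,1):
  for D in(.03,.13):
    S=iks(SC+SZ*D,toolR_from(RS,sg),80)
    m=np.minimum(S-LO,HI-S).min(1) if len(S) else []
    i=np.argsort(-np.array(m));print(sg,D,len(S));
    for j in i[:14]: print(S[j],m[j],FK(S[j],True)[3])
E
```

```text
-1 0.03 40
[ 0.7702  0.8573 -1.3223  2.4828  1.9063  0.9244  2.5525] 0.07716935733351882 [ 0.3004 -0.3268  0.6961]
[ 0.7308  0.7968 -1.2063  2.4845  1.9774  0.8284  2.4886] 0.07546180287444226 [ 0.2942 -0.3019  0.7229]
[ 0.7146  0.777  -1.1644  2.4853  2.0051  0.7967  2.4631] 0.07474166789260694 [ 0.2925 -0.2927  0.7315]
[ 0.6917  0.7525 -1.1095  2.4863  2.0433  0.7572  2.4276] 0.07371764792615743 [ 0.2905 -0.2806  0.7419]
[ 0.6557  0.7201 -1.0296  2.4879  2.1027  0.7045  2.3718] 0.07207570548043352 [ 0.2884 -0.263   0.7554]
[ 0.6478  0.7138 -1.0128  2.4883  2.1158  0.6941  2.3594] 0.0717081394160739 [ 0.288  -0.2594  0.758 ]
[ 0.6287  0.6996 -0.9736  2.4892  2.1473  0.6707  2.3295] 0.07082068355807714 [ 0.2873 -0.2508  0.7638]
[ 0.6205  0.6939 -0.9573  2.4896  2.1608  0.6614  2.3167] 0.07043943783717221 [ 0.287  -0.2473  0.7661]
[ 0.5951  0.6775 -0.9074  2.4908  2.2033  0.6341  2.2761] 0.06923406924916131 [ 0.2864 -0.2366  0.7728]
[ 0.591   0.675  -0.8995  2.491   2.2102  0.6299  2.2695] 0.06903826117533773 [ 0.2863 -0.2349  0.7738]
[ 0.5892  0.674  -0.8962  2.491   2.2131  0.6282  
[... 4059 characters left out ...]
2.4786  1.7461  0.4708 -0.4558] 0.0814061991878301 [ 0.147  -0.2279  0.8424]
[ 0.8654  0.4334 -1.151   2.4796  1.7781  0.4351 -0.4809] 0.08044955867623793 [ 0.1452 -0.2164  0.8481]
[ 0.8187  0.405  -1.065   2.4812  1.8335  0.3846 -0.5267] 0.07878038720606506 [ 0.1432 -0.1997  0.8556]
[ 0.802   0.3962 -1.0359  2.4818  1.854   0.3688 -0.5443] 0.07816641705958727 [ 0.1427 -0.1943  0.8579]
[ 0.7665  0.3798 -0.9765  2.4832  1.8989  0.3386 -0.5835] 0.07684582398437145 [ 0.1419 -0.1837  0.8621]
[ 0.7622  0.378  -0.9696  2.4833  1.9044  0.3353 -0.5884] 0.07668570958188425 [ 0.1419 -0.1825  0.8625]
[ 0.7544  0.3748 -0.9569  2.4836  1.9147  0.3292 -0.5975] 0.07639021574110227 [ 0.1417 -0.1803  0.8633]
```

```bash
cat > simc.py <<'E'
from kin import *
def sim(q,rows,kn=0.,qn=None,sub=5,W=None,clip=True):
    q=np.array(q,float);x,r=FK(q);tr=[]
    for row in rows:
        row=np.array(row)
        for k in range(sub):
            x=x+row[:3]/sub;r=R.from_rotvec(row[3:6]/sub)*r
            for it in range(3):
                J=jac(q);e=err(q,x,r)
                Wi=np.eye(7) if W is None else np.diag(W)
                Ji=Wi@J.T@np.linalg.inv(J@Wi@J.T+1e-5*np.eye(6))
                dq=Ji@e
                if kn and qn is not None and it==0: dq+=(np.eye(7)-Ji@J)@(kn*(qn-q))
                q=q+dq
                if clip:q=np.clip(q,LO,HI)
        tr.append(q.copy())
    return np.array(tr),x,r
E
cat > cmp.py <<'E'
from simc import *
q0=[1.2948,.68997,-.1945,1.5663,.1573,.9025,-.2151]
a=[[0.016,0.036,0.01,0.012,-0.033,-0.036]]*7+[[0.016,0.036,0,0.012,-0.033,-0.036]]*3+[[0.016,0.036,-.005,0.012,-0.033,-0.036]]*5
q3=[-0.8082,0.6541,0.4517,1.7329,-0.3915,0.7938,-1.2145]
b=[[.002,.012,-.011,-.0072,.01,.021]]*4+[[0,0,-.0202,0,0,0]]*5
c=[[0,0,.16/8,0,0,0]]*8+[[-.008,-.02,.005,0,0,0],[-.01,-.03,.01,0,0,-.03]]+[[-.01,-.03,.01,0,0,-.05]]*4+[[-.005,-.02,.005,0,0,-.02]]
MID=(LO+HI)/2
for nm,kn,qn in(('minnorm',0,None),('mid',.02,MID),('mid.1',.1,MID),('start.02',.02,np.array(q0)),('start.1',.1,np.array(q0))):
    print(nm)
    t,_,_=sim(q0,a,kn,qn);print(' ',t[-1])
    t,_,_=sim(q3,b,kn,qn);print(' ',t[-1]);t,_,_=sim(t[-1],c,kn,qn);print(' ',t[7],t[-1])
print('obs',[0.3787,0.2303,-0.2945,2.4194,-0.9918,0.0447,-0.69],[-0.7895,0.8942,0.335,1.7013,-0.4562,0.6225,-1.1514],[-0.8536,0.6953,0.4567,1.5723,-0.3546,0.9519,-1.2385],[-0.7329,0.453,0.5768,1.876,-0.3103,0.9011,-1.2105],sep='\n')
E
python3 cmp.py
```

```text
minnorm
  [ 0.4721  0.2808 -0.5155  2.4886 -0.6907  0.04   -1.0926]
  [-0.7894  0.8956  0.3345  1.6998 -0.4541  0.6243 -1.1563]
  [-0.8521  0.6987  0.4528  1.5719 -0.3525  0.9533 -1.2435] [-0.7305  0.4526  0.5753  1.8762 -0.3082  0.902  -1.2155]
mid
  [ 0.4566  0.2794 -0.4952  2.4894 -0.646   0.04   -1.1362]
  [-0.6459  0.8663  0.0677  1.6913 -0.0935  0.5875 -1.4821]
  [-0.5805  0.6568 -0.0504  1.5559  0.0382  0.9302 -1.6013] [-0.3248  0.4019 -0.0464  1.857   0.0233  0.8835 -1.5903]
mid.1
  [ 0.3595  0.2712 -0.3681  2.4941 -0.3404  0.04   -1.4344]
  [-0.5316  0.8647 -0.1392  1.6844  0.1862  0.6058 -1.7339]
  [-0.4991  0.6612 -0.197   1.551   0.1487  0.9444 -1.7009] [-0.287   0.4028 -0.102   1.8551  0.0513  0.8865 -1.6213]
start.02
  [ 0.4771  0.2813 -0.522   2.4884 -0.7047  0.04   -1.079 ]
  [-0.6748  0.8696  0.1206  1.693  -0.1665  0.5893 -1.416 ]
  [-0.6309  0.6577  0.0403  1.5589 -0.031   0.9259 -1.5383] [-0.3169  0.402  -0.058   1.8566  0.0291  0.8841 -1.5968]
start.1
  [ 0.4816  0.2817 -0.5279  2.4881 -0.7173  0.04   -1.0667]
  [-0.6061  0.8637 -0.0044  1.6889  0.0058  0.5893 -1.5718]
  [-0.5348  0.6584 -0.1325  1.5532  0.1003  0.937  -1.6574] [-0.1703  0.4109 -0.2742  1.8494  0.1383  0.9    -1.717 ]
obs
[0.3787, 0.2303, -0.2945, 2.4194, -0.9918, 0.0447, -0.69]
[-0.7895, 0.8942, 0.335, 1.7013, -0.4562, 0.6225, -1.1514]
[-0.8536, 0.6953, 0.4567, 1.5723, -0.3546, 0.9519, -1.2385]
[-0.7329, 0.453, 0.5768, 1.876, -0.3103, 0.9011, -1.2105]
```

```bash
cat > plan.py <<'E'
from simc import *
def rows_from(qs):
    P=[FK(q) for q in qs];o=[]
    for (x0,r0),(x1,r1) in zip(P[:-1],P[1:]): o.append(np.r_[x1-x0,(r1*r0.inv()).as_rotvec()])
    return np.array(o)
E
cat > p1.py <<'E'
from plan import *
qc=np.array(telemetry.state()['qpos'])
out=[]
for sg in(1,-1):
    S=iks(SC+SZ*.14,toolR_from(RS,sg),60,seed=3)
    S=S[np.argsort(S[:,2])]
    for qt in S:
        if qt[4]<1: continue
        N=18;t=np.linspace(0,1,N+1);qs=qc+(qt-qc)*t[:,None]
        rows=rows_from(qs)
        tr,x,r=sim(qc,rows,sub=2)
        X=np.array([FK(q)[0] for q in qs]);Rr=[FK(q)[1].as_matrix()[:,2] for q in qs]
        sh=X+.086*np.array(Rr)
        e=err(tr[-1],x,r)
        tr2,x2,r2=sim(tr[-1],[np.r_[-SZ*.0115,0,0,0]]*10,sub=2)
        e2=err(tr2[-1],x2,r2)
        mg=min(np.minimum(tr-LO,HI-tr).min(),np.minimum(tr2-LO,HI-tr2).min())
        out.append((mg,sg,qt,tr[-1],tr2[-1],np.linalg.norm(e),np.linalg.norm(e2),X.min(0),X.max(0),sh[:,2].min(),abs(np.diff(tr,axis=0)).max(),np.degrees(np.linalg.norm(rows[:,3:],axis=1).max())))
out.sort(key=lambda t:-t[0])
for o in out[:6]: print(*o,sep=' | ')
E
python3 p1.py
```

```text
0.05385686243109422 | -1 | [ 0.8265  0.363  -1.0395  2.4764  1.7954  0.3315  2.66  ] | [ 0.4898  0.2738 -0.5511  2.4895  2.3579  0.1541  2.1341] | [ 0.454   0.6284 -0.6604  2.4955  2.4496  0.5399  2.0408] | 9.472292281200938e-09 | 1.3727967748381376e-11 | [ 0.427 -0.104  0.262] | [0.472  0.128  0.3202] | 0.1807440823340781 | 0.339285016409576 | 18.924288840440653
0.05384950257880927 | -1 | [ 0.8262  0.3629 -1.039   2.4764  1.7957  0.3313  2.6597] | [ 0.4896  0.2738 -0.5509  2.4895  2.3582  0.1541  2.1337] | [ 0.4538  0.6284 -0.6601  2.4955  2.4499  0.5398  2.0405] | 9.45827537564907e-09 | 1.3718869311309152e-11 | [ 0.427  -0.1041  0.262 ] | [0.472  0.128  0.3202] | 0.18078823854827578 | 0.33926858209187105 | 18.924365937576656
0.05365484994833336 | -1 | [ 0.8187  0.3594 -1.0267  2.4767  1.804   0.3249  2.6527] | [ 0.486   0.2732 -0.5459  2.4897  2.3677  0.153   2.1246] | [ 0.45    0.6271 -0.6536  2.4957  2.4569  0.5376  2.0337] | 9.097316263828615e-09 | 1.34765491556714e-11 | [ 0.427  -0.1047  0.263 ] | [0.472  0.128  0.3202] | 0.18194567524383676 | 0.3385389193088617 | 18.9262626471
[... 417 characters left out ...]
61 -1.0144  2.4769  1.8124  0.3187  2.6454] | [ 0.4822  0.2727 -0.541   2.4899  2.3773  0.152   2.1153] | [ 0.4461  0.6258 -0.647   2.4959  2.4641  0.5355  2.0267] | 8.748525439482964e-09 | 1.3232874621037059e-11 | [ 0.427  -0.1054  0.2641] | [0.472  0.128  0.3202] | 0.1831038548670731 | 0.33723371778122346 | 18.92792812431075
0.05344739285583655 | -1 | [ 0.8109  0.356  -1.0139  2.4769  1.8128  0.3185  2.6451] | [ 0.4821  0.2727 -0.5407  2.4899  2.3777  0.1519  2.1149] | [ 0.4459  0.6257 -0.6467  2.4959  2.4645  0.5353  2.0264] | 8.732272351355747e-09 | 1.3221283009789529e-11 | [ 0.427  -0.1054  0.2641] | [0.472  0.128  0.3202] | 0.18315884627282902 | 0.33715753863366604 | 18.928001593662664
```

```bash
sed -i 's/^for o in out.*/for o in [o for o in out if o[1]==1][:40:8]: print(*o,sep=" | ")/' p1.py; python3 p1.py
```

```text
0.0 | 1 | [ 1.0186  0.5364 -1.4609  2.4701  1.5885  0.6288 -0.3359] | [-0.0822  0.2322  0.196   2.5083  0.8644  0.04    0.5387] | [ 0.5212  0.6328 -0.7724  2.4933  1.9455  0.6062 -0.6671] | 0.22296821860634589 | 7.207116859227465e-11 | [ 0.3954 -0.0782  0.225 ] | [0.472  0.128  0.3202] | 0.141262616000342 | 0.12329268136546434 | 9.503211471578213
0.0 | 1 | [ 0.8746  0.3882 -1.1227  2.4747  1.7442  0.3773 -0.4391] | [-0.2139  0.2352  0.3686  2.5117  1.0543  0.04    0.364 ] | [ 0.1965  0.5529 -0.2438  2.5104  2.3375  0.4076 -1.0297] | 0.26487535015667624 | 6.794004070629905e-11 | [ 0.427  -0.0993  0.255 ] | [0.472  0.128  0.3202] | 0.1729744215970568 | 0.159531683467389 | 9.304421079042005
0.0 | 1 | [ 0.6634  0.307  -0.7903  2.4825  2.0076  0.2231 -0.6731] | [ 0.2802  0.2521 -0.2814  2.5001  2.946   0.1244 -1.5801] | [ 0.2006  0.5789 -0.2559  2.5108  2.928   0.4664 -1.5672] | 0.005304513632757676 | 5.381160268088564e-12 | [ 0.427  -0.1193  0.2834] | [0.4767 0.128  0.3202] | 0.20443873170831234 | 1.6751446888591026 | 9.234349505724207
0.0 | 1 | [ 0.5223  0.2786 -0.5947  2.4882  2.2787  0.1641 -0.9312] | [ 0.295   0.2543 -0.2947  2.4979  2.9613  0.1239 -1.5945] | [ 0.206   0.5797 -0.2579  2.5085  2.9388  0.4644 -1.5757] | 2.5492131311767933e-11 | 5.310649468831245e-12 | [ 0.427  -0.1323  0.2912] | [0.4993 0.128  0.3202] | 0.21676537186461345 | 1.2477936700539902 | 9.231467704444583
0.0 | 1 | [ 0.03    0.2492  0.0512  2.5096  3.7148  0.1614 -2.3223] | [-0.1231  0.2574  0.2566  2.5161  3.9732  0.2105 -2.5615] | [-0.2114  0.6329  0.432   2.5306  3.7389  0.6033 -2.3314] | 1.3952293086228038e-09 | 2.2167630725283947e-11 | [ 0.427  -0.1762  0.2912] | [0.5894 0.128  0.3999] | 0.21676537180458677 | 2.2752046329667115 | 9.776263639397216
```

```bash
cat > p2.py <<'E'
from plan import *
import json
qc=np.array(telemetry.state()['qpos'])
qt=np.array([ 0.8265,0.363,-1.0395,2.4764,1.7954,0.3315,2.64])
x,r=SC+SZ*.14,toolR_from(RS,-1)
f=least_squares(lambda q:np.r_[err(q,x,r)*[10,10,10,3,3,3],.001*(q-qt)],qt,bounds=(LO,HI));qt=f.x
N=40;t=np.linspace(0,1,N+1);qs=qc+(qt-qc)*t[:,None]
P=[FK(q) for q in qs];X=np.array([p[0] for p in P]);X[:,2]+=.05*np.sin(np.pi*t)
rows=np.array([np.r_[X[i+1]-X[i],(P[i+1][1]*P[i][1].inv()).as_rotvec()] for i in range(N)])
# resample so that rotation is even
ro=np.round(rows,3)
tr,xx,rr=sim(qc,ro,sub=2)
tip=X+.086*np.array([p[1].as_matrix()[:,2] for p in P])
for i in range(0,N,2): print(i,X[i+1],tip[i+1],tr[i],np.degrees(np.linalg.norm(rows[i,3:])),abs(np.diff(tr,axis=0))[min(i,N-2)].max())
print('end err',xx-x,np.degrees((r*rr.inv()).as_rotvec()))
tr2,_,_=sim(tr[-1],[np.r_[-SZ*.0115,0,0,0]]*10,sub=2);print(tr2[-1])
print('margin',np.minimum(tr-LO,HI-tr).min(0))
json.dump(ro.tolist(),open('rows.json','w'))
for k in range(0,N,10): print(json.dumps([list(map(float,a))+[0.2] for a in ro[k:k+10]]))
E
python3 p2.py
```

```text
0 [0.4686 0.1109 0.318 ] [0.4679 0.1085 0.232 ] [-0.7044  0.4486  0.5532  1.8837 -0.2623  0.9001 -1.1073] 7.310737477395624 0.10465397182319469
2 [0.4624 0.0783 0.315 ] [0.4606 0.0713 0.2293] [-0.6468  0.4384  0.5045  1.9017 -0.1675  0.8947 -0.8982] 7.446448393053288 0.10429485494602342
4 [0.457  0.048  0.3136] [0.4546 0.0368 0.2284] [-0.5908  0.4259  0.4536  1.9236 -0.0755  0.8834 -0.6873] 7.571046150318093 0.10630687758699997
6 [0.4525 0.0202 0.3133] [0.4501 0.0053 0.2286] [-0.5333  0.4121  0.4013  1.943   0.0136  0.8717 -0.4721] 7.683683510957563 0.10939664746134264
8 [ 0.4491 -0.005   0.3136] [ 0.4474 -0.023   0.2295] [-0.4762  0.397   0.3472  1.9666  0.0987  0.8542 -0.2537] 7.784020218988778 0.11253246787122315
10 [ 0.4468 -0.0276  0.3141] [ 0.4464 -0.0482  0.2306] [-0.4152  0.3828  0.2911  1.9899  0.1788  0.8315 -0.0276] 7.8721947797941185 0.11223460846899316
12 [ 0.4456 -0.0473  0.3145] [ 0.447  -0.0699  0.2315] [-0.3546  0.3688  0.2347  2.0141  0.2551  0.8045  0.2003] 7.948782592155877 0.11579877893076654
14 [ 0.4453 -0.0641  0.3147] [ 0.449  -0.0882  0.2322] [-0.2936  0.3549
[... 3393 characters left out ...]
 -0.027, 0.013, 0.141, 0.2], [0.0, 0.001, -0.001, -0.029, 0.011, 0.141, 0.2], [-0.0, 0.002, -0.001, -0.03, 0.009, 0.141, 0.2], [-0.0, 0.002, -0.001, -0.032, 0.007, 0.141, 0.2]]
[[-0.001, 0.003, -0.001, -0.034, 0.005, 0.141, 0.2], [-0.001, 0.003, -0.001, -0.036, 0.003, 0.141, 0.2], [-0.001, 0.004, -0.001, -0.038, 0.001, 0.141, 0.2], [-0.002, 0.004, -0.001, -0.04, -0.002, 0.141, 0.2], [-0.002, 0.005, -0.001, -0.042, -0.004, 0.141, 0.2], [-0.003, 0.005, -0.001, -0.044, -0.006, 0.14, 0.2], [-0.003, 0.005, -0.001, -0.046, -0.008, 0.14, 0.2], [-0.004, 0.006, -0.001, -0.048, -0.011, 0.14, 0.2], [-0.004, 0.006, -0.001, -0.049, -0.013, 0.139, 0.2], [-0.005, 0.006, -0.001, -0.051, -0.015, 0.139, 0.2]]
```

```bash
cat > p3.py <<'E'
from plan import *
from multiprocessing import Pool
import json
qc=np.array(telemetry.state()['qpos']);xc,rc=FK(qc)
def cart(x0,r0,x1,r1,step):
    rv=(r1*r0.inv()).as_rotvec();n=int(max(np.ceil(np.linalg.norm(rv)/step),np.ceil(np.linalg.norm(x1-x0)/.03),1))
    return [np.r_[(x1-x0)/n,rv/n]]*n
def one(seed):
    rng=np.random.default_rng(seed)
    sg=rng.choice([1,-1]);xf,rf=SC+SZ*.14,toolR_from(RS,sg)
    v=np.array([rng.uniform(.42,.52),rng.uniform(-.15,.1),rng.uniform(.31,.38)])
    lean=rng.uniform(.1,.8);fw=rng.uniform(-.2,.6);yaw=rng.uniform(-np.pi,np.pi)
    # tool dir down, lean tip to -y by lean: rotate about x by -lean ; forward: about y by -fw
    rv=R.from_euler('x',-lean)*R.from_euler('y',-fw)*R.from_euler('z',yaw)*R.from_euler('x',np.pi)
    rows=cart(xc,rc,v,rv,.14)+cart(v,rv,xf,rf,.14)
    if len(rows)>45: return None
    tr,x,r=sim(qc,rows,sub=1)
    e=np.linalg.norm(err(tr[-1],x,r))
    st=abs(np.diff(tr,axis=0)).max()
    tr2,x2,r2=sim(tr[-1],[np.r_[-SZ*.023,0,0,0]]*5,sub=1)
    a=np.vstack([tr,tr2]);mg=np.minimum(a-LO,HI-a).min(0);mg[5]*=1
    return (float(min(mg.min(),.4)-.3*max(st-.15,0)-5*e),mg,st,e,len(rows),sg,v,lean,fw,yaw,tr[-1],tr2[-1],seed)
if __name__=='__main__':
    with Pool() as p: o=[k for k in p.map(one,range(600)) if k]
    o.sort(key=lambda k:-k[0])
    for k in o[:8]: print(*k,sep=' | ')
E
nproc; OMP_NUM_THREADS=1 timeout 550 python3 p3.py
```

```text
4
0.04507748689576943 | [2.3242 0.7102 0.8162 0.0536 0.7175 0.1122 0.5162] | 0.17851948580294752 | 5.432183085850912e-09 | 42 | -1 | [ 0.4726 -0.1314  0.313 ] | 0.17816301842652543 | 0.051946953986830136 | 1.9175652290317267 | [ 0.4829  0.2728 -0.5419  2.4898  2.3755  0.1522  2.1171] | [ 0.4501  0.6271 -0.6538  2.4957  2.4568  0.5377  2.0338] | 175
0.04299607072433001 | [2.3258 0.7101 0.8609 0.0523 0.7126 0.1059 0.605 ] | 0.18098641243847147 | 2.033426995341852e-09 | 41 | -1 | [ 0.5039 -0.0291  0.3289] | 0.19568737749465814 | -0.060705108785039485 | 1.556752370148068 | [ 0.4589  0.2697 -0.51    2.4908  2.4395  0.1459  2.055 ] | [ 0.4236  0.6186 -0.6091  2.4971  2.5061  0.5235  1.9859] | 270
0.039809130221175576 | [2.3153 0.6896 0.9663 0.0491 0.7229 0.0948 0.7536] | 0.180902387675709 | 1.4828507142717852e-09 | 41 | -1 | [ 0.5133 -0.0257  0.3654] | 0.3419874157130506 | 0.12256994424494788 | 1.7699643273294834 | [ 0.4065  0.2636 -0.4406  2.4931  2.5926  0.1348  1.9064] | [ 0.3596  0.602  -0.5037  2.5004  2.6287  0.496   1.8667] | 531
0.037772495689724406 | [2.3235 0.6926 0.8274 0.0533 0
[... 982 characters left out ...]
 | 341
0.034346940947841624 | [2.3056 0.6792 0.9635 0.039  0.7326 0.0845 1.0419] | 0.16557801079340195 | 2.479851190623053e-10 | 41 | -1 | [ 0.4706 -0.08    0.3444] | 0.33635370415800714 | 0.3070212891808944 | 1.8480119049346753 | [ 0.3139  0.2556 -0.3194  2.4971  2.8966  0.1245  1.6101] | [ 0.2322  0.5819 -0.2995  2.5071  2.8848  0.4666  1.6181] | 173
0.0331420598055569 | [2.3077 0.6979 0.9739 0.0433 0.7187 0.0929 0.7872] | 0.18395888829493567 | 1.8179016806656024e-09 | 41 | -1 | [0.4906 0.0996 0.3489] | 0.2339592233416894 | -0.003179264551703559 | 1.2910624588424282 | [ 0.3954  0.2625 -0.426   2.4936  2.627   0.1329  1.8728] | [ 0.3451  0.5989 -0.4802  2.5011  2.657   0.491   1.8391] | 302
```

```bash
cat > p4.py <<'E'
from p3 import *
k=one(175);sg,v,lean,fw,yaw=k[5:10]
rv=R.from_euler('x',-lean)*R.from_euler('y',-fw)*R.from_euler('z',yaw)*R.from_euler('x',np.pi)
xf,rf=SC+SZ*.14,toolR_from(RS,sg)
a=cart(xc,rc,v,rv,.14);b=cart(v,rv,xf,rf,.14)
print(len(a),a[0],len(b),b[0],v,Rq([1,0,0,0])is None)
import pickle;pickle.dump((v,rv.as_quat(),xf,rf.as_quat()),open('via.pkl','wb'))
tr,_,_=sim(qc,a,sub=1);print(tr[::4])
E
python3 p4.py
```

```text
23 [ 0.     -0.0113 -0.0003 -0.0037  0.012   0.1353] 19 [-0.0024  0.0042 -0.0011 -0.0334 -0.0004  0.1287] [ 0.4726 -0.1314  0.313 ] False
[[-0.6858  0.4481  0.5357  1.872  -0.2825  0.909  -1.0833]
 [-0.5154  0.4368  0.3862  1.8567 -0.1651  0.9381 -0.5826]
 [-0.3682  0.4287  0.2535  1.8531 -0.0388  0.9486 -0.0931]
 [-0.2294  0.4168  0.1296  1.8682  0.0899  0.9312  0.3939]
 [-0.0815  0.4009  0.0079  1.8984  0.2106  0.8871  0.8926]
 [ 0.0919  0.3868 -0.1188  1.9309  0.3104  0.8265  1.4204]]
```

Request:
send_rows:
  increments:
    - [0,-0.0113,0,-0.0037,0.012,0.06,0.2]
    - [0,-0.0113,0,-0.0037,0.012,0.1,0.2]
    - [0,-0.0113,0,-0.0037,0.012,0.1353,0.2]
    - [0,-0.0113,0,-0.0037,0.012,0.1353,0.2]
    - [0,-0.0113,0,-0.0037,0.012,0.1353,0.2]
    - [0,-0.0113,0,-0.0037,0.012,0.1353,0.2]
    - [0,-0.0113,0,-0.0037,0.012,0.1353,0.2]
    - [0,-0.0113,0,-0.0037,0.012,0.1353,0.2]
    - [0,-0.0113,0,-0.0037,0.012,0.1353,0.2]
    - [0,-0.0113,0,-0.0037,0.012,0.1353,0.2]

```text
time: 9.6
tcp_pos: [0.4723, 0.0137, 0.3201]
eef_rot: [0.047, 0.998, 0.022, -0.034]
force: [0.5, -1.0, -5.9]
width: 0.0318
```

Request:
send_rows:
  increments:
    - [0,-0.0113,0,-0.0037,0.012,0.1353,0.2]
    - [0,-0.0113,0,-0.0037,0.012,0.1353,0.2]
    - [0,-0.0113,0,-0.0037,0.012,0.1353,0.2]
    - [0,-0.0113,0,-0.0037,0.012,0.1353,0.2]
    - [0,-0.0113,0,-0.0037,0.012,0.1353,0.2]
    - [0,-0.0113,0,-0.0037,0.012,0.1353,0.2]
    - [0,-0.0113,0,-0.0037,0.012,0.1353,0.2]
    - [0,-0.0113,0,-0.0037,0.012,0.1353,0.2]
    - [0,-0.0113,0,-0.0037,0.012,0.1353,0.2]
    - [0,-0.0113,0,-0.0037,0.012,0.1353,0.2]

```text
time: 10.85
tcp_pos: [0.4723, -0.0993, 0.3201]
eef_rot: [0.073, 0.76, 0.643, -0.053]
force: [-0.0, -0.3, -5.7]
width: 0.0321
```

```bash
cat > p5.py <<'E'
from kin import *
import pickle
v,q1,xf,q2=pickle.load(open('via.pkl','rb'));
delta(v,R.from_quat(q1))
E
python3 p5.py
```

```text
tcp [ 0.4723 -0.0993  0.3201] d [ 0.0004 -0.0321 -0.007 ] 0.03286633026251912 rv [-0.0145  0.0551  0.5121] 29.520319674192343 t 10.85 q [ 0.0252  0.3812 -0.0526  1.915   0.2674  0.8539  1.2042] F [-0.0141 -0.3317 -5.7123]
```

Request:
send_rows:
  increments:
    - [0,-0.008,-0.0018,-0.0036,0.0138,0.128,0.2]
    - [0,-0.008,-0.0018,-0.0036,0.0138,0.128,0.2]
    - [0,-0.008,-0.0018,-0.0036,0.0138,0.128,0.2]
    - [0,-0.008,-0.0018,-0.0036,0.0138,0.128,0.2]
    - [0,0,0,0,0,0,0.2]

```text
time: 11.48
tcp_pos: [0.4716, -0.1321, 0.3128]
eef_rot: [0.072, 0.573, 0.814, -0.058]
force: [0.8, 0.0, -5.6]
width: 0.0316
```

```bash
cat > p6.py <<'E'
from plan import *
import pickle
v,q1,xf,q2=pickle.load(open('via.pkl','rb'));
d,rv=delta(xf,R.from_quat(q2))
n=20;row=np.round(np.r_[d/n,rv/n],4);print(row)
tr,x,r=sim(telemetry.state()['qpos'],[row]*n,sub=2);print(tr[::3],tr[-1],abs(np.diff(tr,axis=0)).max())
E
python3 p6.py
```

```text
tcp [ 0.4716 -0.1321  0.3128] d [-0.0446  0.0799 -0.0215] 0.0940337230807921 rv [-0.6365 -0.006   2.4526] 145.17830271845867 t 11.475 q [ 0.1858  0.3825 -0.1775  1.9443  0.3439  0.7946  1.6979] F [ 0.8306  0.0478 -5.6181]
[-0.0022  0.004  -0.0011 -0.0318 -0.0003  0.1226]
[[ 0.1736  0.3712 -0.1932  1.9779  0.3991  0.7641  1.7483]
 [ 0.1418  0.3372 -0.2334  2.0858  0.5756  0.6624  1.8901]
 [ 0.1179  0.3047 -0.2584  2.1985  0.7783  0.5478  2.0142]
 [ 0.1022  0.2766 -0.2601  2.3069  1.0302  0.4235  2.1086]
 [ 0.1037  0.2567 -0.2421  2.4006  1.3828  0.299   2.1322]
 [ 0.2117  0.2521 -0.3176  2.4643  1.8654  0.2211  2.0554]
 [ 0.4215  0.2673 -0.497   2.4891  2.2556  0.1769  2.0904]] [ 0.4857  0.2751 -0.5486  2.4891  2.3574  0.1554  2.1325] 0.166437179976191
```

Request:
send_rows:
  increments:
    - [-0.0022,0.004,-0.0011,-0.0318,-0.0003,0.1226,0.2]
    - [-0.0022,0.004,-0.0011,-0.0318,-0.0003,0.1226,0.2]
    - [-0.0022,0.004,-0.0011,-0.0318,-0.0003,0.1226,0.2]
    - [-0.0022,0.004,-0.0011,-0.0318,-0.0003,0.1226,0.2]
    - [-0.0022,0.004,-0.0011,-0.0318,-0.0003,0.1226,0.2]
    - [-0.0022,0.004,-0.0011,-0.0318,-0.0003,0.1226,0.2]
    - [-0.0022,0.004,-0.0011,-0.0318,-0.0003,0.1226,0.2]
    - [-0.0022,0.004,-0.0011,-0.0318,-0.0003,0.1226,0.2]
    - [-0.0022,0.004,-0.0011,-0.0318,-0.0003,0.1226,0.2]
    - [-0.0022,0.004,-0.0011,-0.0318,-0.0003,0.1226,0.2]

```text
time: 12.72
tcp_pos: [0.4501, -0.0906, 0.3022]
eef_rot: [0.178, -0.017, 0.976, -0.125]
force: [0.5, -0.8, -5.7]
width: 0.0317
```

Request:
send_rows:
  increments:
    - [-0.0022,0.004,-0.0011,-0.0318,-0.0003,0.1226,0.2]
    - [-0.0022,0.004,-0.0011,-0.0318,-0.0003,0.1226,0.2]
    - [-0.0022,0.004,-0.0011,-0.0318,-0.0003,0.1226,0.2]
    - [-0.0022,0.004,-0.0011,-0.0318,-0.0003,0.1226,0.2]
    - [-0.0022,0.004,-0.0011,-0.0318,-0.0003,0.1226,0.2]

```text
time: 13.35
tcp_pos: [0.439, -0.0705, 0.2967]
eef_rot: [0.207, -0.324, 0.912, -0.141]
force: [0.5, 0.6, -4.7]
width: 0.0318
```

```bash
sed -i 's/n=20/n=6/' p6.py; python3 p6.py
```

```text
tcp [ 0.439  -0.0705  0.2967] d [-0.0121  0.0184 -0.0055] 0.02264501237195027 rv [-0.1604 -0.0027  0.6078] 36.01514038312272 t 13.35 q [ 0.1476  0.2497 -0.26    2.4469  1.7048  0.2308  2.0842] F [ 0.479   0.6    -4.6688]
[-0.002   0.0031 -0.0009 -0.0267 -0.0005  0.1013]
[[ 0.196   0.2502 -0.301   2.4613  1.8427  0.2172  2.0601]
 [ 0.3768  0.261  -0.4584  2.487   2.1852  0.1855  2.0681]] [ 0.4896  0.2733 -0.5509  2.4901  2.3616  0.154   2.13  ] 0.12656014928418635
```

Request:
send_rows:
  increments:
    - [-0.002,0.0031,-0.0009,-0.0267,-0.0005,0.1013,0.2]
    - [-0.002,0.0031,-0.0009,-0.0267,-0.0005,0.1013,0.2]
    - [-0.002,0.0031,-0.0009,-0.0267,-0.0005,0.1013,0.2]
    - [-0.002,0.0031,-0.0009,-0.0267,-0.0005,0.1013,0.2]
    - [-0.002,0.0031,-0.0009,-0.0267,-0.0005,0.1013,0.2]
    - [-0.002,0.0031,-0.0009,-0.0267,-0.0005,0.1013,0.2]
    - [0,0,0,0,0,0,0.2]
    - [0,0,0,0,0,0,0.2]

```text
time: 14.35
tcp_pos: [0.4271, -0.0529, 0.2914]
eef_rot: [0.215, -0.595, 0.761, -0.145]
force: [0.6, 0.1, -5.8]
width: 0.0311
```

```bash
sed -i 's/n=6/n=2/' p6.py; python3 p6.py; python3 -c "
from h import *
for n in('wrist','side','scene'): snap(n,n[0]+'5')
def crop(n,x0,y0,w,h,k,out):
    c=np.load(f'pics/{n}.npz');cv2.imwrite(f'pics/{out}.png',cv2.resize(c['img'][y0:y0+h,x0:x0+w],None,fx=k,fy=k,interpolation=cv2.INTER_CUBIC))
im=[np.load(f'pics/s5.npz')['img']]
"
python3 - <<'E'
from h import *
E
```

```text
tcp [ 0.4271 -0.0529  0.2914] d [-0.0001  0.0007 -0.0002] 0.0007575360518729797 rv [-0.0006  0.001   0.0051] 0.2990832492148259 t 14.35 q [ 0.4873  0.2727 -0.5459  2.4904  2.3688  0.1548  2.1198] F [ 0.5674  0.1103 -5.8077]
[-0.      0.0004 -0.0001 -0.0003  0.0005  0.0025]
[[ 0.4867  0.2729 -0.5455  2.4901  2.3696  0.1537  2.1211]] [ 0.486   0.2731 -0.5451  2.4898  2.3703  0.1526  2.1225] 0.0013403544119503508
```

View pics/w5.png

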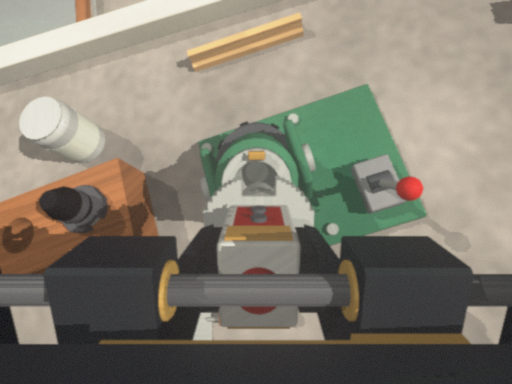

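View pics/s5.png

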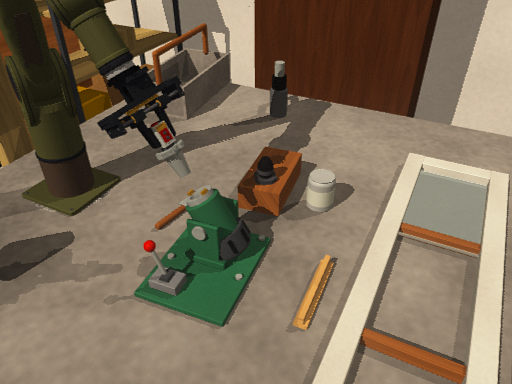

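Run:
```python
from h import *
a=np.load('pics/w4.npz')['img'][130:340,180:340];b=np.load('pics/w5.npz')['img'][130:340,180:340]
cv2.imwrite('pics/cmp.png',cv2.resize(np.hstack([a,b]),None,fx=2.5,fy=2.5,interpolation=cv2.INTER_CUBIC))
```

```text
(no output)
```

View pics/cmp.png

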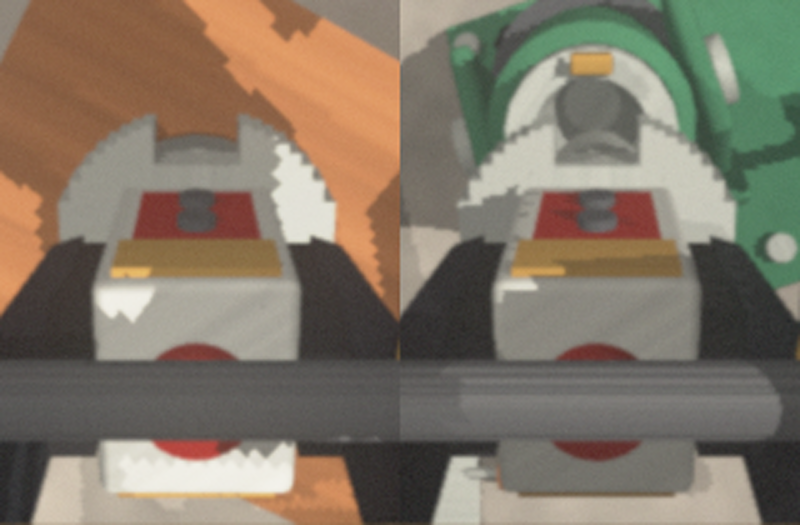

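Run:
```python
from kin import *
c=np.load('pics/w5.npz');M=RS.as_matrix()
for s in(1,-1): print('dog',s,proj(c,SC+.009*SZ+s*.0285*M[:,0]))
print('centre',proj(c,SC),'camx',c['R'][:,0],'RSy',M[:,1])
cv2.imwrite('pics/w5c.png',cv2.resize(c['img'][130:210,205:305],None,fx=8,fy=7.5,interpolation=cv2.INTER_CUBIC))
s=telemetry.state();Rt=Rq(s['eef_rot']).as_matrix();t=s['tcp_pos']
# where flange slot edge expected: flange top edge (12mm above underside), hx
hx=Rt@[0,-1,0]
for nm,dd in(('underside',.0257),('flange top',.0137)):
  for y in(-.0095,.0095):
    print(nm,proj(c,t+Rt@[0,0,dd]+hx*.0325*.95+Rt@[y,0,0]))
print('tip',proj(c,t+Rt@[0,0,.0857]))
```

```text
dog 1 (np.float64(256.96906385653256), np.float64(154.85347435514885), np.float64(0.2784627372688768))
dog -1 (np.float64(257.29365179916033), np.float64(213.09196795294875), np.float64(0.29331991506328714))
centre (np.float64(257.15954991147186), np.float64(182.56519600857294), np.float64(0.29458022086352303)) camx [-0.1986 -0.9679 -0.1541] RSy [0.1943 0.969  0.1528]
underside (np.float64(241.39351409029035), np.float64(175.5261024743583), np.float64(0.17587960748306816))
underside (np.float64(273.8340707880862), np.float64(175.47720459647178), np.float64(0.1758615029194333))
flange top (np.float64(240.19226199608363), np.float64(180.08598574036728), np.float64(0.16429954860285156))
flange top (np.float64(274.9193934845955), np.float64(180.0341436126836), np.float64(0.16428144403921666))
tip (np.float64(257.8955619133901), np.float64(197.57691907088036), np.float64(0.24186720374931822))
```

View pics/w5c.png

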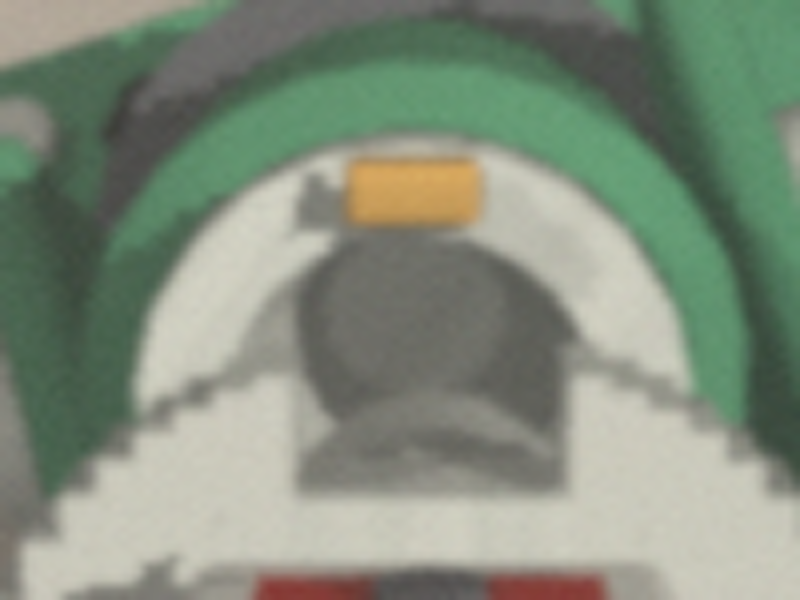

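Request:
send_rows:
  increments:
    - [0.0003,0.0017,0.0003,-0.0006,0.001,0.005,0.2]
    - [0.0065,0.0005,-0.0113,0,0,0,0.2]
    - [0.0065,0.0005,-0.0113,0,0,0,0.2]
    - [0.0065,0.0005,-0.0113,0,0,0,0.2]
    - [0.0065,0.0005,-0.0113,0,0,0,0.2]
    - [0.0065,0.0005,-0.0113,0,0,0,0.2]
    - [0.0065,0.0005,-0.0113,0,0,0,0.2]
    - [0,0,0,0,0,0,0.2]
    - [0,0,0,0,0,0,0.2]

```text
time: 15.62
tcp_pos: [0.4661, -0.0484, 0.2241]
eef_rot: [0.214, -0.598, 0.758, -0.145]
force: [0.2, -0.6, -5.8]
width: 0.0315
```

```bash
cat > st.py <<'E'
from kin import *
s=telemetry.state();Rt=Rq(s['eef_rot']).as_matrix();M=RS.as_matrix()
p=s['tcp_pos']+Rt[:,2]*.0257
print('flange in spindle mm',M.T@(p-SC)*1000,'rot err(spindle axes) deg',np.degrees(M.T@(Rq(s['eef_rot'])*toolR_from(RS,-1).inv()).as_rotvec()),'F(sp)',M.T@s['force'],'q',s['qpos'],'t',s['time'],s['width'])
E
python3 st.py; python3 -c "
from h import *
c=snap('wrist','w6');c2=snap('side','si6')
cv2.imwrite('pics/si6c.png',cv2.resize(c2['img'][150:270,170:310],None,fx=5,fy=5,interpolation=cv2.INTER_CUBIC))"
```

```text
flange in spindle mm [ 0.1174  0.9716 36.531 ] rot err(spindle axes) deg [-0.0144  0.0018  0.1373] F(sp) [-2.4034 -1.3874 -5.0865] q [ 0.4682  0.518  -0.6451  2.5053  2.4273  0.4349  2.0517] t 15.625 0.03152063555657256
```

View pics/w6.png

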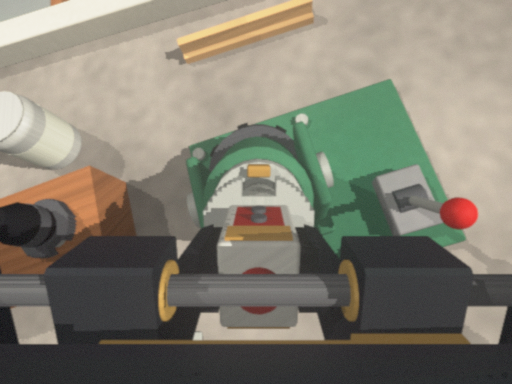

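View pics/si6c.png

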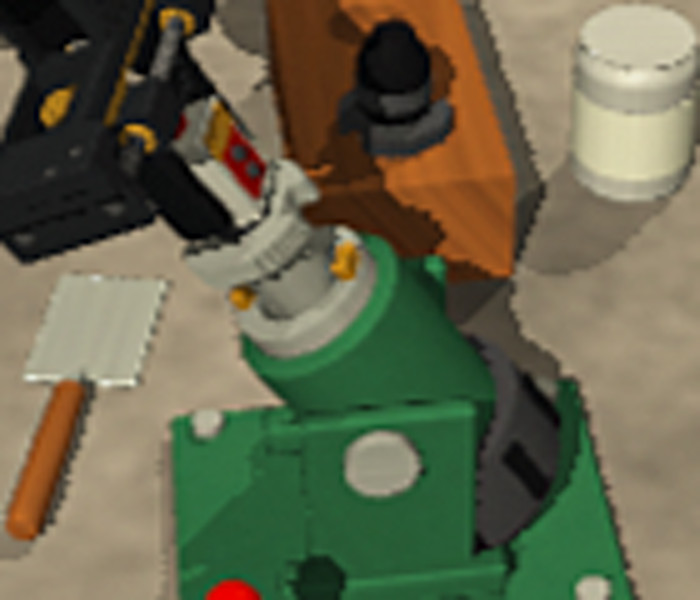

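```bash
python3 -c "
from h import *
c=np.load('pics/w6.npz')
cv2.imwrite('pics/w6c.png',cv2.resize(c['img'][145:225,205:315],None,fx=7,fy=7,interpolation=cv2.INTER_CUBIC))"
```

```text
(no output)
```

View pics/w6c.png

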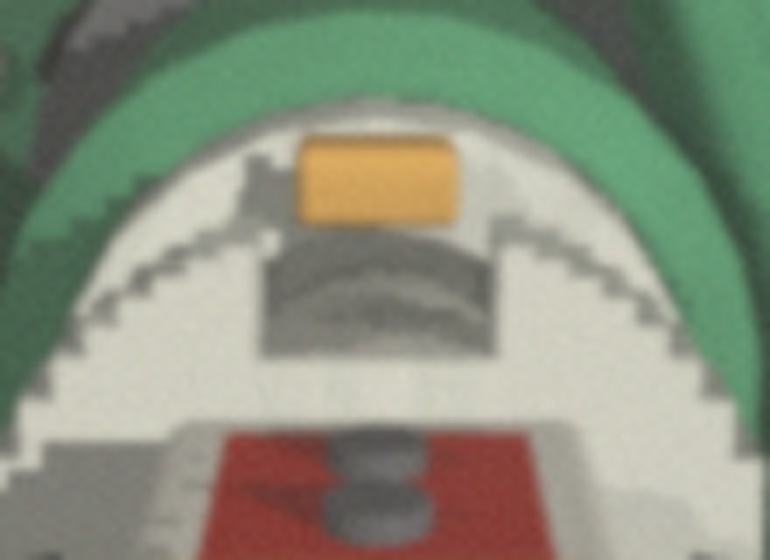

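Request:
send_rows:
  increments:
    - [0.003,0.0002,-0.0052,0,0,0,0.2]
    - [0.003,0.0002,-0.0052,0,0,0,0.2]
    - [0.003,0.0002,-0.0052,0,0,0,0.2]
    - [0.003,0.0002,-0.0052,0,0,0,0.2]
    - [0,0,0,0,0,0,0.2]

```text
time: 16.35
tcp_pos: [0.4782, -0.0474, 0.2025]
eef_rot: [0.214, -0.598, 0.758, -0.145]
force: [-0.6, 0.0, -5.5]
width: 0.0318
```

```bash
python3 st.py
```

```text
flange in spindle mm [-0.134   0.9519 11.7182] rot err(spindle axes) deg [0.0113 0.053  0.1327] F(sp) [-3.1258 -0.9093 -4.5127] q [ 0.455   0.591  -0.6519  2.4998  2.4458  0.5042  2.0404] t 16.35 0.031777383808444346
```

Still clear at about 12 mm. Going in by small steps.

Request:
send_rows:
  increments:
    - [0.001,0.0001,-0.0017,0,0,0,0.2]
    - [0.001,0.0001,-0.0017,0,0,0,0.2]
    - [0.001,0.0001,-0.0017,0,0,0,0.2]
    - [0,0,0,0,0,0,0.2]

```text
time: 16.85
tcp_pos: [0.4812, -0.0473, 0.1979]
eef_rot: [0.214, -0.598, 0.758, -0.145]
force: [0.4, 0.9, -5.1]
width: 0.0317
```

```bash
python3 st.py
```

```text
flange in spindle mm [0.1163 0.9728 6.2546] rot err(spindle axes) deg [-0.003   0.0094  0.1442] F(sp) [-2.2981  0.1927 -4.6421] q [ 0.4516  0.6066 -0.6525  2.498   2.45    0.5194  2.0383] t 16.85 0.031725732042341095
```

Request:
send_rows:
  increments:
    - [0.0007,0.0001,-0.0012,0,0,0,0.2]
    - [0.0007,0.0001,-0.0012,0,0,0,0.2]
    - [0.0005,0,-0.0009,0,0,0,0.2]
    - [0,0,0,0,0,0,0.2]

```text
time: 17.35
tcp_pos: [0.4829, -0.0471, 0.1945]
eef_rot: [0.214, -0.598, 0.758, -0.145]
force: [-0.9, 1.0, -5.6]
width: 0.0312
```

```bash
python3 st.py
```

```text
flange in spindle mm [-0.0521  1.0005  2.4469] rot err(spindle axes) deg [-0.0028  0.0262  0.1458] F(sp) [-3.6732 -0.0704 -4.4882] q [ 0.4494  0.6174 -0.6528  2.4967  2.4526  0.529   2.037 ] t 17.35 0.031189136445608688
```

Request:
send_rows:
  increments:
    - [0.0005,0,-0.0009,0,0,0,0.2]
    - [0.0003,0,-0.0004,0,0,0,0.2]
    - [0,0,0,0,0,0,0.2]

```text
time: 17.73
tcp_pos: [0.4835, -0.047, 0.1932]
eef_rot: [0.214, -0.598, 0.758, -0.145]
force: [-0.8, 1.4, -6.3]
width: 0.0314
```

```bash
python3 st.py;  python3 -c "
from h import *
c2=snap('side','si7')
cv2.imwrite('pics/si7c.png',cv2.resize(c2['img'][170:250,190:290],None,fx=7,fy=7,interpolation=cv2.INTER_CUBIC))"
```

```text
flange in spindle mm [-0.1796  0.9369  1.0023] rot err(spindle axes) deg [-0.0041  0.0439  0.1479] F(sp) [-4.0568  0.2363 -5.1163] q [ 0.4487  0.6215 -0.6528  2.4962  2.4537  0.5324  2.0367] t 17.725 0.03142772216017479
```

View pics/si7c.png

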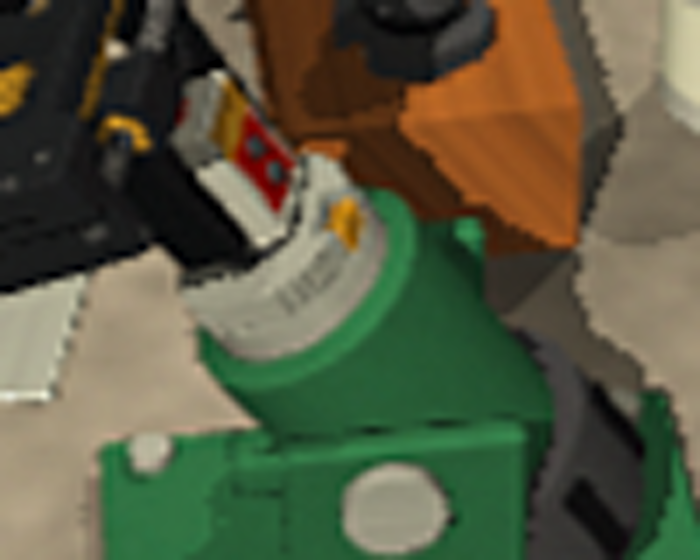

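Request:
send_rows:
  increments:
    - [0.0002,0,-0.0004,0,0,0,0.2]
    - [0.0002,0,-0.0004,0,0,0,0.2]
    - [0,0,0,0,0,0,0.2]

```text
time: 18.15
tcp_pos: [0.4838, -0.047, 0.1925]
eef_rot: [0.214, -0.598, 0.758, -0.145]
force: [-4.7, 0.2, -4.5]
width: 0.0315
```

```bash
python3 st.py
```

```text
flange in spindle mm [-0.2531  0.9254  0.2489] rot err(spindle axes) deg [-0.0011  0.0376  0.1619] F(sp) [-6.1053 -1.4437 -1.5739] q [ 0.4484  0.6238 -0.6531  2.4962  2.4546  0.5348  2.0364] t 18.15 0.03148940246230443
```

Request:
send_rows:
  increments:
    - [0.0001,0,-0.0003,0,0,0,0.2]
    - [0,0,0,0,0,0,0.2]

```text
time: 18.4
tcp_pos: [0.4838, -0.047, 0.1924]
eef_rot: [0.214, -0.599, 0.758, -0.145]
force: [-5.2, -0.6, 0.3]
width: 0.0314
```

```bash
python3 st.py
```

```text
flange in spindle mm [-0.3146  0.9061  0.1707] rot err(spindle axes) deg [-0.004   0.0206  0.1757] F(sp) [-4.1055 -1.5073  2.8996] q [ 0.4483  0.6243 -0.6534  2.4967  2.455   0.536   2.0361] t 18.4 0.031446379145165265
```

Request:
send_rows:
  increments:
    - [0,0,0,0,0,0,0.2]
    - [0,0,0,0,0,0,0.2]
  grip_force: 6

```text
time: 18.65
tcp_pos: [0.4839, -0.047, 0.1924]
eef_rot: [0.214, -0.599, 0.758, -0.145]
force: [-4.9, 0.6, -0.1]
width: 0.0319
```

Request:
send_rows:
  increments:
    - [0,0,0,0,0,0,0.4]
    - [0,0,0,0,0,0,0.5]
    - [0,0,0,0,0,0,0.6]
    - [0,0,0,0,0,0,0.6]

```text
time: 19.15
tcp_pos: [0.4848, -0.0471, 0.1925]
eef_rot: [0.215, -0.598, 0.758, -0.145]
force: [0.5, -0.5, -0.2]
width: 0.0531
```

```bash
python3 st.py;  python3 -c "
from h import *
c2=snap('side','si8')
cv2.imwrite('pics/si8c.png',cv2.resize(c2['img'][170:250,190:290],None,fx=7,fy=7,interpolation=cv2.INTER_CUBIC))
c2=snap('wrist','w8')
cv2.imwrite('pics/w8c.png',c2['img'])"
```

```text
flange in spindle mm [ 0.6055  1.011  -0.2414] rot err(spindle axes) deg [-0.002  -0.053   0.1478] F(sp) [ 0.4742 -0.4403 -0.4203] q [ 0.4482  0.6248 -0.6532  2.4951  2.4551  0.5363  2.0361] t 19.15 0.053149114091861314
```

View pics/si8c.png

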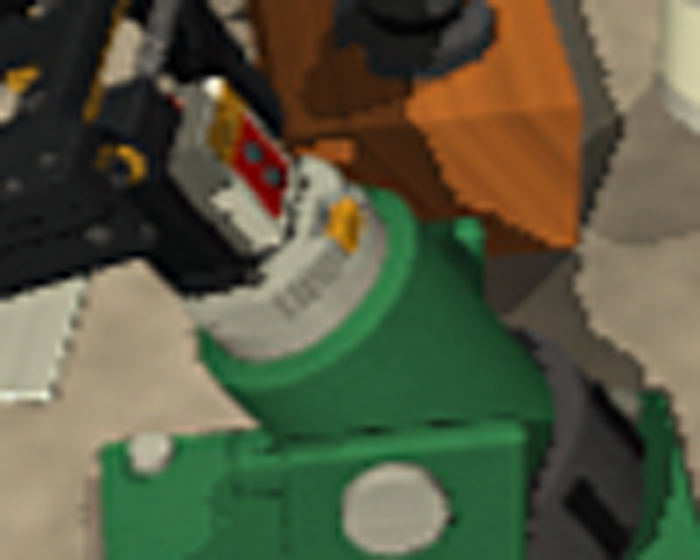

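View pics/w8c.png

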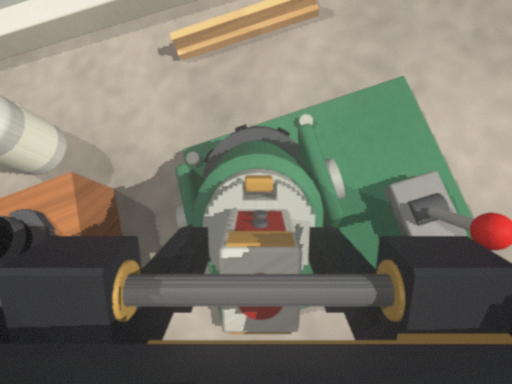

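Request:
send_rows:
  increments:
    - [-0.004,-0.0003,0.007,0,0,0,0.7]
    - [-0.0065,-0.0005,0.0113,0,0,0,0.7]
    - [-0.0065,-0.0005,0.0113,0,0,0,0.7]
    - [-0.0075,-0.0005,0.013,0,0,0,0.7]
    - [-0.0075,-0.0005,0.013,0,0,0,0.7]
    - [-0.0075,-0.0005,0.013,0,0,0,0.7]
    - [-0.0075,-0.0005,0.013,0,0,0,0.7]
    - [-0.004,0,0.006,0,0,0,0.7]
    - [0,0,0,0,0,0,0.7]

```text
time: 20.38
tcp_pos: [0.4332, -0.0505, 0.2803]
eef_rot: [0.214, -0.598, 0.758, -0.146]
force: [0.0, -0.8, 1.5]
width: 0.0617
```

```bash
python3 st.py;  python3 -c "
from h import *
c2=snap('side','si9')
cv2.imwrite('pics/si9c.png',cv2.resize(c2['img'][150:250,180:290],None,fx=6,fy=6,interpolation=cv2.INTER_CUBIC))
c2=snap('wrist','w9')
c2=snap('scene','sc9')"
```

```text
flange in spindle mm [ -0.3275   1.1245 101.6845] rot err(spindle axes) deg [-0.03   -0.0557  0.1656] F(sp) [ 0.9281 -0.503   1.322 ] q [ 0.4915  0.3144 -0.5814  2.4972  2.3719  0.2095  2.1131] t 20.375 0.06173592323639964
```

View pics/si9c.png

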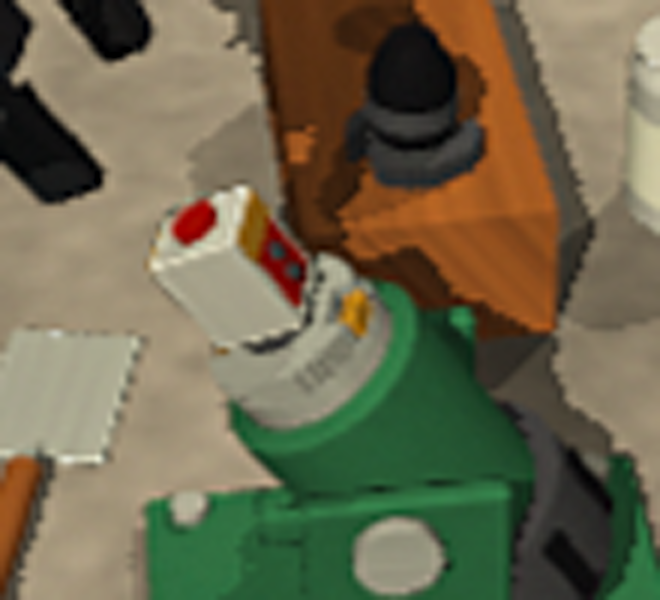

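View pics/w9.png

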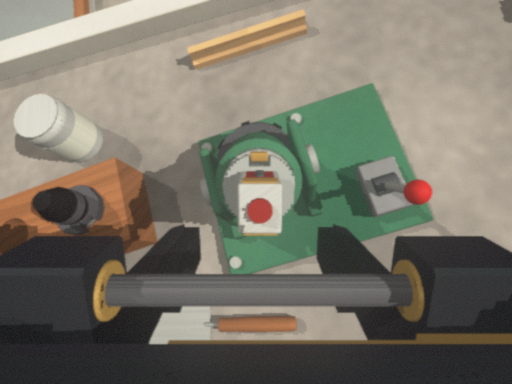

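```bash
cat > seat.py <<'E'
from kin import *
import sys
c=np.load('pics/%s.npz'%sys.argv[1]);X=Pmap(c);M=RS.as_matrix();L=(X-SC)@M
m=(abs(L[...,2]-.068)<.004)&(abs(L[...,0])<.019)&(abs(L[...,1])<.018)&(c['img'][...,1]>120)
m=cv2.erode(m.astype(np.uint8),np.ones((3,3)))>0
Q=L[m];mu=Q.mean(0);n=np.linalg.svd(Q-mu)[2][2];n*=np.sign(n[2]);print(m.sum(),mu,'normal',n,'ang',np.arccos(n[2]),Q[:,2].std())
m=(abs(L[...,2]-.068)<.006)&(abs(L[...,0])<.03)&(abs(L[...,1])<.03);print(cv2.minAreaRect(L[m][:,:2].astype(np.float32)))
m2=(c['img'][...,2]>120)&(c['img'][...,1]<90)&(abs(L[...,2]-.072)<.005);print('nut',m2.sum(),L[m2].mean(0))
m3=(abs(L[...,2])<.004)&(np.hypot(L[...,0],L[...,1])<.034)&(np.hypot(L[...,0],L[...,1])>.024);print('face',m3.sum(),L[m3].mean(0) if m3.any() else 0)
m3=(abs(L[...,2]-.012)<.004)&(np.hypot(L[...,0],L[...,1])<.0325);print('flange top(12mm)',m3.sum(),L[m3].mean(0),np.median(L[m3][:,2]))
m3=(abs(L[...,2]-.009)<.0025)&(c['img'][...,0]<90)&(c['img'][...,2]>120)&(np.hypot(L[...,0],L[...,1])<.0345);print('dog',m3.sum(),L[m3].mean(0))
E
python3 seat.py w9
```

```text
1359 [ 0.0019 -0.0002  0.0689] normal [ 0.0101 -0.0034  0.9999] ang 0.010696491186237887 0.0007442401779649203
((-0.0010472312569618225, -0.00016318075358867645), (0.03176763653755188, 0.041173554956912994), 89.53417205810547)
nut 451 [-0.0007  0.0003  0.073 ]
face 240 [0.0231 0.006  0.0009]
flange top(12mm) 1651 [0.0088 0.0006 0.0126] 0.012873318748120059
dog 123 [0.0273 0.001  0.0098]
```

```bash
cat > lev.py <<'E'
from kin import *
import sys
cs,sn=np.cos(SYAW),np.sin(SYAW);ex=np.array([cs,sn,0]);ey=np.array([-sn,cs,0])
mo=SC*[1,1,0]+.03*ex;lb=mo-.04*ex-.15*ey+[0,0,.015];pv=lb+[0,0,.022];print('lever base pred',lb)
for n in sys.argv[1:]:
    c=np.load('pics/%s.npz'%n);X=Pmap(c);im=c['img'].astype(int)
    m=(im[...,2]>110)&(im[...,1]<70)&(im[...,0]<70)&(np.linalg.norm(X-np.array([.47,-.2,.1]),axis=-1)<.12)
    nl,l,st,ce=cv2.connectedComponentsWithStats(m.astype(np.uint8));i=1+np.argmax(st[1:,4]);Q=X[l==i]
    f=least_squares(lambda p:np.linalg.norm(Q-p,axis=1)-.013,Q.mean(0)-[0,0,.01],loss='soft_l1',f_scale=.001)
    # image-centroid ray estimate: distance
    d=c['R']@np.array([(ce[i][0]-c['cx'])/c['f'],(ce[i][1]-c['cy'])/c['f'],1]);d/=np.linalg.norm(d)
    b=f.x;r=b-pv;print(n,st[i],'ball',b,'rel pivot x,y,z',r@ex,r@ey,r[2],'len',np.hypot(r@ex,r[2]),'ang',np.arctan2(r@ex,r[2]))
E
python3 lev.py scene0 side0 w9 w1
```

```text
lever base pred [ 0.4978 -0.1973  0.015 ]
scene0 [144 240  11  12  97] ball [ 0.468  -0.1979  0.1208] rel pivot x,y,z -0.02977757760332396 0.0016245464312028399 0.08376959866386083 len 0.08890472309290601 ang -0.34153951775290325
side0 [210 266  12  13 117] ball [ 0.4652 -0.1994  0.1207] rel pivot x,y,z -0.03269393585108375 0.00033651916458912225 0.08371211926560956 len 0.0898699747044274 ang -0.3723351119428365
w9 [404 180  26  24 453] ball [ 0.466  -0.1992  0.1217] rel pivot x,y,z -0.0318978212487903 0.000476362409685522 0.08468954960463079 len 0.09049746301778298 ang -0.36021131460606726
w1 [380 183  24  22 377] ball [ 0.466  -0.1991  0.1216] rel pivot x,y,z -0.03180468168029918 0.0006073772663224401 0.08463731153030296 len 0.09041577450789609 ang -0.35945094242805437
```

View pics/sc9.png

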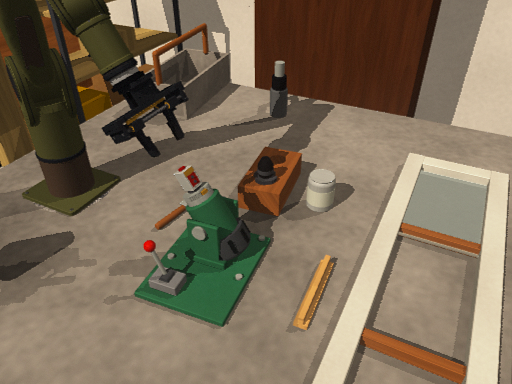

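```bash
cat > p7.py <<'E'
from plan import *
cs,sn=np.cos(SYAW),np.sin(SYAW);ex=np.array([cs,sn,0]);ey=np.array([-sn,cs,0]);ez=np.array([0,0,1.])
pv=np.array([.498,-.1985,.037])
def ball(a): return pv+.09*(np.sin(a)*ex+np.cos(a)*ez)
def tool(f,w=0,spin=0):
    z=np.sin(f)*ex-np.cos(f)*ez; x=-ey; M=np.c_[x,np.cross(z,x),z]
    return R.from_matrix(M)*R.from_euler('z',spin)
def tcp(B,f,gap=0,s=.014,yo=-.007):
    ta=np.sin(f)*ex-np.cos(f)*ez;nf=np.cos(f)*ex+np.sin(f)*ez
    return B+s*ta-(.022+gap)*nf+yo*ey
def cart(x0,r0,x1,r1,step=.12,lin=.04):
    rv=(r1*r0.inv()).as_rotvec();n=int(max(np.ceil(np.linalg.norm(rv)/step),np.ceil(np.linalg.norm(x1-x0)/lin),1))
    return [np.r_[(x1-x0)/n,rv/n]]*n
if __name__=='__main__':
  qc=np.array(telemetry.state()['qpos']);xc,rc=FK(qc)
  for f in(0,.15,.3,.45,.5236):
    rt=tool(f)
    W=[(xc,rc)]
    B=ball(-.36)
    W.append((tcp(B,f,.06)+[0,0,.09],rt));W.append((tcp(B,f,.04),rt))
    for a in np.linspace(-.36,.5,6): W.append((tcp(ball(a),f),rt))
    W.append((tcp(ball(.5),f,.05)+[0,0,.02],rt))
    q=qc;print('tilt',f)
    for (x0,r0),(x1,r1) in zip(W[:-1],W[1:]):
        rows=cart(x0,r0,x1,r1);tr,x,r=sim(q,rows,sub=2);q=tr[-1]
        mg=np.minimum(tr-LO,HI-tr).min(0);print(len(rows),x1,q,'mg',mg.min(),mg.argmin(),'st',abs(np.diff(np.vstack([tr[0],tr]),axis=0)).max(),np.linalg.norm(err(q,x,r)))
E
python3 p7.py
```

```text
tilt 0
6 [ 0.3851 -0.2138  0.1972] [-0.2863  0.4645  0.9491  2.1772  2.5798  0.04    2.66  ] mg 0.0 5 st 0.3748277652849852 0.8430502352604367
3 [ 0.4051 -0.2123  0.1072] [-0.0559  0.5864  0.591   2.2498  2.5947  0.3104  2.548 ] mg 0.026354628956422932 6 st 0.12113074749256769 1.1933035998194525e-10
1 [ 0.445  -0.2094  0.1072] [-0.1189  0.6372  0.6541  2.1553  2.5415  0.224   2.5607] mg 0.09934182134563452 6 st 0.0 1.374307148845869e-10
1 [ 0.4598 -0.2083  0.1114] [-0.1489  0.6533  0.6928  2.1152  2.5223  0.1777  2.5675] mg 0.09249495986726908 6 st 0.0 4.548223407316028e-12
1 [ 0.4751 -0.2072  0.113 ] [-0.1726  0.6746  0.7241  2.0759  2.5059  0.1376  2.5687] mg 0.09131065217882739 6 st 0.0 3.671850507108862e-12
1 [ 0.4905 -0.2061  0.1119] [-0.1899  0.6994  0.7472  2.0385  2.4917  0.1044  2.5655] mg 0.0644193980244579 5 st 0.0 4.724972084585538e-12
1 [ 0.5055 -0.205   0.1082] [-0.201   0.7265  0.7619  2.0039  2.4792  0.0789  2.5592] mg 0.03892305212901164 5 st 0.0 7.0420794089683995e-12
1 [ 0.5196 -0.2039  0.102 ] [-0.2068  0.7547  0.7685  1.973   2.4679  0.0615  2.5511] mg 0.02147887
[... 4745 characters left out ...]
2065  0.1039] [ 0.8113  0.8635 -0.552   2.377   2.8758  0.4905  2.4342] mg 0.18298301833004427 3 st 0.0 9.98342619289674e-13
1 [ 0.5004 -0.2053  0.1028] [ 0.7867  0.8642 -0.5421  2.3417  2.86    0.4646  2.4348] mg 0.218279078538127 3 st 0.0 9.930900716331039e-13
1 [ 0.5154 -0.2042  0.0991] [ 0.7626  0.8719 -0.5314  2.3076  2.8466  0.4461  2.4364] mg 0.2235995110083242 6 st 0.0 1.8322389509163086e-12
1 [ 0.5295 -0.2032  0.0929] [ 0.74    0.886  -0.5207  2.2756  2.8361  0.4347  2.4386] mg 0.2213635289660596 6 st 0.0 2.3716874252069802e-12
2 [ 0.4863 -0.2064  0.0879] [ 0.806   0.9046 -0.5477  2.378   2.8851  0.5306  2.4385] mg 0.18204484995415404 3 st 0.050842275512452684 3.1288387346542615e-12
```

```bash
cat > p8.py <<'E'
from p7 import *
qc=np.array(telemetry.state()['qpos']);xc,rc=FK(qc)
for f in(.42,.47):
    rt=tool(f);kw=dict(s=.012,yo=-.010);B=ball(-.36)
    W=[(xc,rc),(tcp(B,f,.05,**kw)+[-.03,0,.15],rt),(tcp(B,f,.03,**kw),rt)]+[(tcp(ball(a),f,**kw),rt) for a in np.linspace(-.36,.5,8)]
    q=qc;print('tilt',f)
    for (x0,r0),(x1,r1) in zip(W[:-1],W[1:]):
        rows=cart(x0,r0,x1,r1);tr,x,r=sim(q,rows,sub=2);q=tr[-1]
        mg=np.minimum(tr-LO,HI-tr).min(0);print(len(rows),np.round(rows[0],4),x1,q,'mg',mg.min(),mg.argmin(),'st',abs(np.diff(np.vstack([tr[0],tr]),axis=0)).max(),np.linalg.norm(err(q,x,r)))
E
python3 p8.py
```

```text
tilt 0.42
5 [-0.0114 -0.0329 -0.0097 -0.0295  0.0183  0.0549] [ 0.3764 -0.2153  0.2309] [ 0.9889  0.4591 -0.5603  2.416   2.8449  0.04    2.4614] mg 0.0 5 st 0.1144082004256991 0.013439579346723775
4 [ 0.0121  0.0003 -0.0355  0.      0.      0.    ] [ 0.4246 -0.2139  0.0891] [ 0.8277  0.855  -0.4989  2.4428  2.8514  0.4776  2.4786] mg 0.10660772540163821 3 st 0.11739081080174749 1.041434551638395e-10
1 [0.0273 0.002  0.0122 0.     0.     0.    ] [ 0.452  -0.2119  0.1013] [ 0.7815  0.8167 -0.4801  2.377   2.8122  0.3896  2.4763] mg 0.1829909612778171 3 st 0.0 2.2512384918808373e-11
1 [0.0105 0.0008 0.0033 0.     0.     0.    ] [ 0.4625 -0.2111  0.1046] [ 0.7626  0.8072 -0.4703  2.3518  2.7984  0.3606  2.4763] mg 0.18374272277432313 6 st 0.0 5.288226287163192e-13
1 [0.0109 0.0008 0.0019 0.     0.     0.    ] [ 0.4733 -0.2103  0.1065] [ 0.7428  0.8017 -0.4592  2.3262  2.7853  0.335   2.4766] mg 0.1834091970223768 6 st 0.0 5.443382145278318e-13
1 [0.011  0.0008 0.0006 0.     0.     0.    ] [ 0.4843 -0.2095  0.1071] [ 0.7225  0.8001 -0.4474  2.3006  2.7731  0.3129  2.4771] mg 0.1828866108
[... 2016 characters left out ...]
4964 -0.2086  0.1056] [ 0.7541  0.8286 -0.4962  2.3086  2.8062  0.3675  2.4626] mg 0.1973821341619062 6 st 0.0 7.411527997522566e-13
1 [ 0.0108  0.0008 -0.0021  0.      0.      0.    ] [ 0.5072 -0.2079  0.1034] [ 0.7354  0.8336 -0.4863  2.284   2.7962  0.3531  2.4635] mg 0.1964985853863923 6 st 0.0 9.89627038311536e-13
1 [ 0.0105  0.0008 -0.0034  0.      0.      0.    ] [ 0.5176 -0.2071  0.1   ] [ 0.7176  0.8418 -0.4767  2.2604  2.7876  0.3424  2.4645] mg 0.19545821057310775 6 st 0.0 1.176992968576721e-12
1 [ 0.01    0.0007 -0.0047  0.      0.      0.    ] [ 0.5276 -0.2064  0.0953] [ 0.7009  0.853  -0.4678  2.238   2.7806  0.3353  2.4657] mg 0.1943252640455575 6 st 0.0 1.3208168570035496e-12
```

Request:
send_rows:
  increments:
    - [-0.0068,-0.0206,0,-0.0188,0.0052,0.0339,0.5]
    - [-0.0068,-0.0206,0,-0.0188,0.0052,0.0339,0.3]
    - [-0.0068,-0.0206,0,-0.0188,0.0052,0.0339,0]
    - [-0.0068,-0.0206,0,-0.0188,0.0052,0.0339,0]
    - [-0.0068,-0.0206,-0.0128,-0.0188,0.0052,0.0339,0]
    - [-0.0068,-0.0206,-0.0128,-0.0188,0.0052,0.0339,0]
    - [-0.0068,-0.0206,-0.0128,-0.0188,0.0052,0.0339,0]
    - [-0.0068,-0.0206,-0.0128,-0.0188,0.0052,0.0339,0]
    - [0,0,0,0,0,0,0]

```text
time: 21.65
tcp_pos: [0.3785, -0.2161, 0.2275]
eef_rot: [-0.171, 0.711, -0.663, 0.158]
force: [-0.5, -0.0, 0.3]
width: 0.0005
```

```bash
python3 -c "
from p7 import *
f=.47
delta(tcp(ball(-.36),f,.03,s=.012,yo=-.010),tool(f));print(telemetry.state()['width'])"
```

```text
tcp [ 0.3785 -0.2161  0.2275] d [ 0.0478  0.0023 -0.1405] 0.14843417451727414 rv [-0.0024 -0.0008  0.003 ] 0.22428271411076925 t 21.65 q [ 1.0717  0.4963 -0.6548  2.4477  2.8573  0.1115  2.4665] F [-0.5046 -0.0315  0.2776]
0.00045692193901274966
```

Request:
send_rows:
  increments:
    - [0.0096,0.0005,-0.0281,0,0,0,0]
    - [0.0096,0.0005,-0.0281,0,0,0,0]
    - [0.0096,0.0005,-0.0281,0,0,0,0]
    - [0.0096,0.0005,-0.0281,0,0,0,0]
    - [0.0096,0.0005,-0.0281,0,0,0,0]
    - [0,0,0,0,0,0,0]

```text
time: 22.4
tcp_pos: [0.4276, -0.2111, 0.087]
eef_rot: [-0.171, 0.713, -0.662, 0.157]
force: [0.3, -0.5, 0.6]
width: 0.0005
```

```bash
python3 -c "
from p7 import *
f=.47
delta(tcp(ball(-.36),f,.0,s=.012,yo=-.010),tool(f))
c=snap('side','si10')
cv2.imwrite('pics/si10c.png',cv2.resize(c['img'][150:340,130:320],None,fx=3.5,fy=3.1,interpolation=cv2.INTER_CUBIC))"
```

```text
tcp [ 0.4276 -0.2111  0.087 ] d [ 0.0254 -0.0007  0.0136] 0.028820344187733448 rv [-0.0028 -0.0006 -0.0015] 0.18573649433658 t 22.4 q [ 0.8764  0.8954 -0.5622  2.472   2.8619  0.5528  2.4993] F [ 0.2566 -0.5349  0.644 ]
```

View pics/si10c.png

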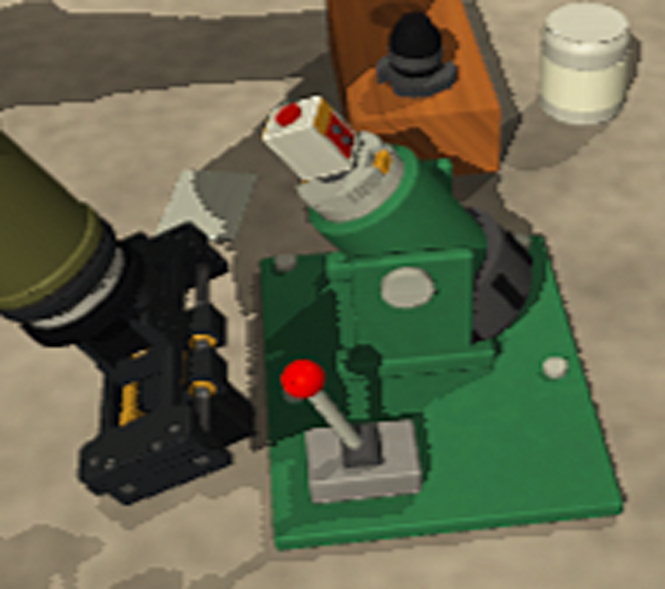

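Request:
send_rows:
  increments:
    - [0.007,0,0.0038,0,0,0,0]
    - [0.007,0,0.0038,0,0,0,0]
    - [0.006,0,0.003,0,0,0,0]
    - [0.0054,0,0.003,0,0,0,0]
    - [0.0052,0.0003,0.0016,0,0,0,0]
    - [0.0053,0.0003,0.0016,0,0,0,0]
    - [0.0054,0.0004,0.001,0,0,0,0]
    - [0.0055,0.0004,0.0009,0,0,0,0]
    - [0.0055,0.0004,0.0003,0,0,0,0]
    - [0.0055,0.0004,0.0003,0,0,0,0]

```text
time: 23.7
tcp_pos: [0.4851, -0.2104, 0.1074]
eef_rot: [-0.171, 0.712, -0.662, 0.159]
force: [-1.1, -0.3, -0.4]
width: 0.0003
```

```bash
python3 -c "
from p7 import *
f=.47
for a in(.01,.25,.5): delta(tcp(ball(a),f,.0,s=.012,yo=-.010),tool(f))
c=snap('side','si11')
cv2.imwrite('pics/si11c.png',cv2.resize(c['img'][150:340,130:320],None,fx=3.5,fy=3.1,interpolation=cv2.INTER_CUBIC))"; python3 lev.py si11
```

```text
tcp [ 0.4851 -0.2104  0.1074] d [ 0.0004  0.001  -0.0011] 0.0015017719618445151 rv [-0.0001  0.0005 -0.0004] 0.03632724731032015 t 23.7 q [ 0.7875  0.8281 -0.5239  2.3322  2.7857  0.3843  2.498 ] F [-1.1478 -0.3151 -0.4323]
tcp [ 0.4851 -0.2104  0.1074] d [ 0.0217  0.0025 -0.0039] 0.022213086528769826 rv [-0.0001  0.0005 -0.0004] 0.03632724731032015 t 23.7 q [ 0.7875  0.8281 -0.5239  2.3322  2.7857  0.3843  2.498 ] F [-1.1478 -0.3151 -0.4323]
tcp [ 0.4851 -0.2104  0.1074] d [ 0.0426  0.004  -0.0121] 0.04442355707811213 rv [-0.0001  0.0005 -0.0004] 0.03632724731032015 t 23.7 q [ 0.7875  0.8281 -0.5239  2.3322  2.7857  0.3843  2.498 ] F [-1.1478 -0.3151 -0.4323]
lever base pred [ 0.4978 -0.1973  0.015 ]
si11 [228 263  11  10  67] ball [ 0.4987 -0.1975  0.1264] rel pivot x,y,z 0.0008560024778393064 -0.0002720931459055714 0.08939691051478033 len 0.08940100866226124 ang 0.009575010065575337
```

View pics/si11c.png

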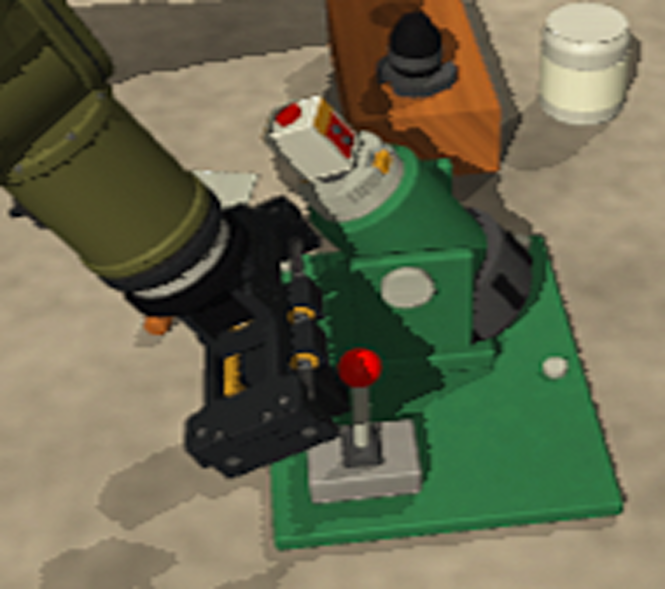

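```bash
cat > clr.py <<'E'
from p7 import *
M=RS.as_matrix()
th=np.linspace(0,2*np.pi,36)
P=[]
for r,z0,z1 in((.025,.012,.072),(.0325,0,.012),(.034,-.01,0),(.043,-.08,-.01)):
    for z in np.linspace(z0,z1,8):
        for t in th:P.append(SC+M@[r*np.cos(t),r*np.sin(t),z])
mo=SC*[1,1,0]+.03*ex
for x in np.linspace(-.08,.08,17):
    for z in np.linspace(0.015,.133,8): P.append(mo+x*ex-.058*ey+[0,0,z])
P=np.array(P)
def clear(x,r):
    L=r.inv().apply(P-x)
    d=np.maximum(np.abs(L)-np.array([.0935,.0375,0]),0);d[:,2]=np.maximum(L[:,2]+.064,0);d[:,2]=np.where(L[:,2]<-.25,-.25-L[:,2],d[:,2])
    n=np.linalg.norm(d,axis=1);i=n.argmin();return n[i],P[i]
f=.47
for a in(-.36,-.2,0,.2,.4,.5):
    x=tcp(ball(a),f,0,s=.012,yo=-.010);print(a,clear(x,tool(f)))
E
python3 clr.py
```

```text
-0.36 (np.float64(0.03892724077096172), array([ 0.4512, -0.1085,  0.133 ]))
-0.2 (np.float64(0.03630221323951067), array([ 0.4512, -0.1085,  0.133 ]))
0 (np.float64(0.03008925339629841), array([ 0.4512, -0.1085,  0.133 ]))
0.2 (np.float64(0.021139203233371227), array([ 0.4512, -0.1085,  0.133 ]))
0.4 (np.float64(0.011646609514162977), array([ 0.4512, -0.1085,  0.133 ]))
0.5 (np.float64(0.010347653706822274), array([ 0.4612, -0.1078,  0.133 ]))
```

Request:
send_rows:
  increments:
    - [0.0055,0,-0.0005,0,0,0,0]
    - [0.0055,0,-0.0006,0,0,0,0]
    - [0.0054,0,-0.001,0,0,0,0]
    - [0.0054,0,-0.0012,0,0,0,0]
    - [0.0053,0,-0.0018,0,0,0,0]
    - [0.0052,0,-0.002,0,0,0,0]
    - [0.005,0,-0.0024,0,0,0,0]

```text
time: 24.62
tcp_pos: [0.5225, -0.2106, 0.0979]
eef_rot: [-0.171, 0.712, -0.662, 0.159]
force: [-0.9, 0.3, 0.1]
width: 0.0006
```

```bash
python3 -c "
from p7 import *
f=.47
delta(tcp(ball(.5),f,.0,s=.012,yo=-.010),tool(f))
c=snap('side','si12')"; python3 lev.py si12
```

```text
tcp [ 0.5225 -0.2106  0.0979] d [ 0.0051  0.0042 -0.0026] 0.0071088867474520916 rv [ 0.0003  0.001  -0.0003] 0.05875382578721784 t 24.625 q [ 0.7276  0.8503 -0.4878  2.2441  2.7557  0.3354  2.5048] F [-0.8682  0.2503  0.1088]
lever base pred [ 0.4978 -0.1973  0.015 ]
si12 [247 264  10  10  64] ball [ 0.5368 -0.1932  0.1171] rel pivot x,y,z 0.03913763540516741 0.0012894595047440458 0.08013664401340911 len 0.0891831610722544 ang 0.45431352081135185
```

Lever now near 0.95. Small steps to the stop.

Request:
send_rows:
  increments:
    - [0.002,0,-0.001,0,0,0,0]
    - [0.0015,0,-0.0008,0,0,0,0]
    - [0,0,0,0,0,0,0]

```text
time: 25.05
tcp_pos: [0.5254, -0.2106, 0.0961]
eef_rot: [-0.171, 0.712, -0.662, 0.159]
force: [-0.6, 0.2, 1.2]
width: 0.0004
```

```bash
python3 -c "
from h import *
c=snap('side','si13');print(telemetry.state()['force'])"; python3 lev.py si13
```

```text
[-0.3855 -0.4278  0.61  ]
lever base pred [ 0.4978 -0.1973  0.015 ]
si13 [248 264  10  10  65] ball [ 0.5398 -0.1932  0.1157] rel pivot x,y,z 0.042227945613141395 0.0010614556436403157 0.07868571704292215 len 0.0893008480209748 ang 0.4925483379801593
```

Request:
send_rows:
  increments:
    - [0.001,0,-0.0005,0,0,0,0]
    - [0.001,0,-0.0005,0,0,0,0]
    - [0,0,0,0,0,0,0]

```text
time: 25.48
tcp_pos: [0.5271, -0.2112, 0.095]
eef_rot: [-0.17, 0.712, -0.662, 0.159]
force: [-3.1, -2.5, 2.3]
width: 0.0007
```

```bash
python3 -c "
from h import *
c=snap('side','si14');print(telemetry.state()['force'])"; python3 lev.py si14
```

```text
[-3.0579 -2.0044  2.4809]
lever base pred [ 0.4978 -0.1973  0.015 ]
si14 [248 264  10  10  66] ball [ 0.5398 -0.1935  0.1156] rel pivot x,y,z 0.04215233527233771 0.0007345225979990969 0.07857538074372719 len 0.08916787441636848 ang 0.49238631155414087
```

Request:
send_rows:
  increments:
    - [-0.004,0,-0.002,0,0,0,0]
    - [-0.01,-0.001,-0.002,0,0,0,0]
    - [-0.016,-0.001,0,0,0,0,0]
    - [-0.02,-0.001,0,0,0,0,0]
    - [-0.02,0,0,0,0,0,0]
    - [-0.02,0,0.01,0,0,0,0]
    - [-0.015,0,0.02,0,0,0,0]
    - [-0.008,0,0.025,0,0,0,0]
    - [-0.004,0,0.025,0,0,0,0]
    - [0,0,0,0,0,0,0]

```text
time: 26.78
tcp_pos: [0.4104, -0.2132, 0.1723]
eef_rot: [-0.171, 0.713, -0.661, 0.16]
force: [-0.3, -0.8, 0.1]
width: 0.0002
```

```bash
python3 -c "
from h import *
c=snap('side','si15');c=snap('scene','sc15');c=snap('wrist','w15');print(telemetry.state())
cv2.imwrite('pics/si15c.png',cv2.resize(np.load('pics/si15.npz')['img'][150:340,130:320],None,fx=3.5,fy=3.1,interpolation=cv2.INTER_CUBIC))"; python3 lev.py si15 sc15; python3 seat.py si15; python3 seat.py sc15;python3 seat.py si9; python3 seat.py sc9
```

```text
{'time': 26.925, 'qpos': array([ 0.9422,  0.6593, -0.5925,  2.4575,  2.836 ,  0.304 ,  2.4802]), 'joint_vel': array([-0.004 ,  0.0114,  0.0037, -0.0036, -0.    , -0.0025,  0.0004]), 'joint_torque': array([  0.1424, -37.3222,  -4.306 ,  -3.5229,   0.4285,   1.1008,
        -0.0065]), 'tcp_pos': array([ 0.4103, -0.2131,  0.1705]), 'eef_rot': array([-0.171 ,  0.7126, -0.6617,  0.1581]), 'force': array([0.5179, 0.6619, 0.3681]), 'wrist_torque': array([-0.0449,  0.401 , -0.0329]), 'width': 0.0003830651289969271}
lever base pred [ 0.4978 -0.1973  0.015 ]
si15 [246 264  12  12 113] ball [ 0.54   -0.1933  0.1158] rel pivot x,y,z 0.042391121197527415 0.000882563594998516 0.0787633965015995 len 0.08944651913211399 ang 0.4937451037590465
sc15 [174 251  12  12 104] ball [ 0.5431 -0.192   0.116 ] rel pivot x,y,z 0.045596567904180145 0.0020055839285282296 0.07903748289531617 len 0.09124675724138315 ang 0.5232595271824041
32 [ 0.0073 -0.0061  0.0683] normal [-0.003   0.0271  0.9996] ang 0.027272756464528588 0.0009269889182463569
((-0.0021781474351882935, -0.002330627292394638), (0.04244460910558700
[... 963 characters left out ...]
 0.0228 -0.0011  0.0089]
0 [nan nan nan] normal [0. 0. 1.] ang 0.0 nan
((0.003416074439883232, -0.0014052167534828186), (0.04126166179776192, 0.03041885234415531), 4.641265392303467)
nut 18 [ 0.0014 -0.0013  0.0702]
face 83 [ 0.02   -0.0155  0.0002]
flange top(12mm) 146 [ 0.0091 -0.0063  0.0112] 0.011052546105110193
dog 13 [0.0284 0.0025 0.0076]seat.py:6: RuntimeWarning: Mean of empty slice.
  Q=L[m];mu=Q.mean(0);n=np.linalg.svd(Q-mu)[2][2];n*=np.sign(n[2]);print(m.sum(),mu,'normal',n,'ang',np.arccos(n[2]),Q[:,2].std())
  ret = um.true_divide(
  ret = _var(a, axis=axis, dtype=dtype, out=out, ddof=ddof,
  arrmean = um.true_divide(arrmean, div, out=arrmean,
  ret = ret.dtype.type(ret / rcount)
```

View pics/si15c.png

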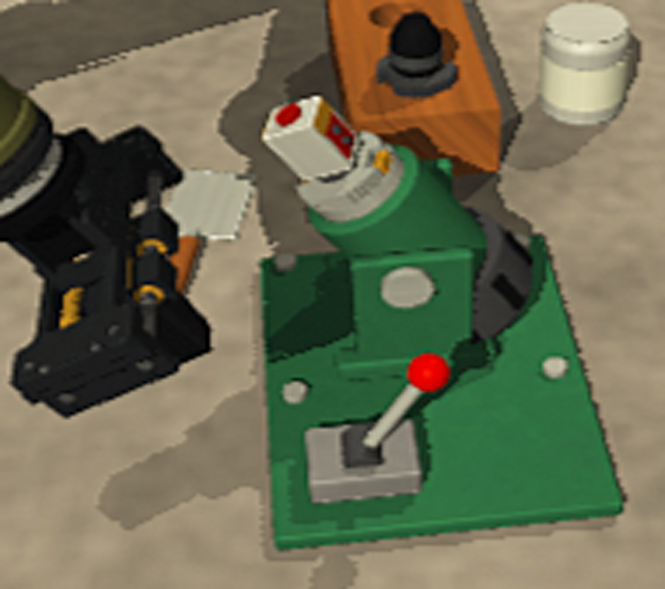

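The picture shows the holder home in the spindle at (330,150), with the dog in its slot. The lever is fully over with its ball at (428,372), and the gripper is clear of everything. I'm handing in.

```bash
python3 -c "
from h import *
print(env.close_job())"
```

```text
the job is handed in; nothing more can be done
None
```

I took the cutter holder from the stand, seated it in the tilted spindle with its slots over the dogs, let it go and pushed the drawbar lever fully over. I handed the job in after about 27 s of robot time; no verdict was reported.

**Seating:** The wrist-camera depth, taken after letting go, put the block top 68.0 mm above the spindle face, which is exactly fully home. The holder was tilted about 0.01 rad, square to the dogs within about 0.01 rad, and within about 1–2 mm of the axis. The wrist force during seating changed by only about 8 N. I did not measure the contact force directly.

**Lever:** The ball was still at 0.49 rad past upright after I backed off (0.52 from the scene camera), so the joint is at about 0.99–1.0 of 1.0. It met the stop at about 4–5 N.

**Disagreements:** The side and scene cameras differed from the wrist camera by 2–3 mm, about their stated calibration error. The scene view gave too few points to fit the holder's tilt.

**Surroundings:** The chuck, tin and scraper looked unmoved and the gripper touched nothing at the end. I did not measure their positions or re-check the glazing bar after the lever push. The closest planned pass was the gripper body, about 10 mm from the machine cheek.

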